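# Hang the template frame on the twin-pin rack

### The job

Lift the wooden template frame by its orange tab out of the slotted stand and hang it by its two holes on the two brass pins of the rack, pushed fully home so that it lies flat against the pin strip. The pin strip has been clamped somewhere up to 20 mm to one side or the other, so feel gently for the pins and never push hard on the rack (30 N at most); leave everything else on the bench where it is, then let go.

Things in the scene. Friction and masses are not known exactly. Their poses are not given: they have to be found in the camera images.
- frame_tab (a point): Centre of the orange grip tab (40 wide along y, 50 high, 10 thick along x) on the middle of the loose frame's top edge; 152 above the frame's lower edge. The frame is an upright wooden plate, 180 wide (y), 127 high without tab (z), 10 thick (x), some 280 g, red-brown filled window; alike on both faces, may hang either way round. x normal to the plate, z up.
- frame_holes (a point): Point midway between the frame's two holes, at mid-thickness: 46 below the tab's centre, 21 below the top edge. The holes are 12 in diameter, straight through along x with 1 mm chamfers, at y = -55 and +55 from this point. The wood around them is solid: 29 to the side edges, 15 above and below.
- rail_face (a point): Middle of the fixed rack's rail, in the plane of the pin strip's front face, at pin height (190 above the table). x points from the front into the rack, y along the rail, z up. This point does NOT follow the clamped strip: the pins stand at y = c-55 and c+55, c unknown, anywhere from -20 to 20. With the frame home, frame_holes is at x = -5 and, released, about 1.5 below pin height.
- pin_tips (a point): The same middle of the rail but 30 further front, where the pins' tips end. Two level brass pins, 9 in diameter, 30 long, the last 1.5 bevelled to a 7.6 wide flat tip, stick out of the dark steel strip (166 wide, 24 high) along -x, 110 apart. The strip and pins are clamped up to 20 left or right of this point; the clamp holds firm below 30 N: do not shift it.
- rack: The fixed wooden rack that carries rail, strip and pins; origin at the centre of its underside, axes as rail_face. Foot plate 120 (x) x 290 (y), 12 high; two posts at y = -132 and 132, 18 square, 202 high, wholly behind the strip's front face (which is at x = 20). The rail's top, 202 above the table, is the highest part.
- stand: Fixed wooden stand, 90 (x) x 210 (y), with a slot along y, 13 wide, 28 deep, its floor 8 and its walls 36 above the table; origin at the centre of its underside. The frame starts upright in it, lower edge on the slot's floor, and is drawn straight up.
- rolling_pin: Bystander, loose: rolling pin of red-brown wood, 300 long, 48 diameter, with a small flat so that it does not roll; origin on its underside, mid-length, x along it.
- stick_a: Bystander, loose: red-brown clay thickness stick 150 x 18 x 14, lying on the table; origin under its centre, x along it.
- stick_b: Bystander, loose: red-brown clay thickness stick 120 x 18 x 14, lying on the table; origin under its centre, x along it.
- clay_block: Bystander, loose: block of red-brown clay 100 x 80 x 70; origin under its centre.
- glaze_jar: Bystander, loose: closed glaze jar, 64 diameter, 85 tall, green cap; origin under its centre.
- stamp: Bystander, loose: small dark wooden turned stamp, 34 diameter, 34 tall, standing on the table between stand and rack; origin under its centre.

How it is judged:
By the outcome, as a careful person would: the job done as asked, in the order asked, and still so for the second after the job is handed in, with the robot touching nothing.
It also fails if it takes over 67 s, if anything falls off the work surface, if the arm or the gripper's body presses on something with over 40 N, if the wrist force passes 120 N, or if a joint passes its speed limit or range.

### The arm

A 6-joint arm with a two-finger parallel gripper is mounted at the origin on the work surface. World frame = base frame: x ahead of the robot, y to its left, z up, the work surface at z = 0. Lengths are in m, angles in rad, forces in N, time in s.
With the tool pointing down it reaches from about 0.35 to 0.925 m from the base axis. Payload 6.4 kg.
Tool frame: the origin (TCP) lies between the finger pads; the fingertips stand 14 mm ahead of it and the grasp point (between the pads) lies 5 mm behind it (r.tip_extent is the z of the fingertips in the tool frame, in m); z points along the fingers, y is the direction in which the jaws open and shut (so a half turn about z gives the same grasp; the last joint's range is limited). The gripper opens to 85 mm and grips with 20 to 120 N. Pads are 22 mm wide; open, the fingers measure 114 mm over their backs; the gripper's body (76 mm by 85 mm) begins 54 mm behind the grasp point. The pads swing forward as they close: fully open they stand 13 mm farther back than shut.
Start: joints at [-1.468, 0.245, 1.558, -0, 1.339, -0.174], TCP at [0.178, -0.625, 0.206] pointing down, gripper open.
Joint ranges: [-3.13, 3.13], [-1.02, 2.26], [0.13, 2.54], [-0.95, 4.09], [0.21, 2.88], [-2.74, 2.74]. Speed limits (rad/s): [2.57, 2.57, 3.14, 3.14, 3.14, 3.14].

### API

Orientations are given as a rotation vector (axis times angle).
In Python, from bench import r gives the robot as it stands. The module is installed in compiled form; this text tells all that it offers.
- The arm moves only by the tool arm_command, never from a script. Its argument "increments" is one flat list of numbers, 7 for each row, row after row: the turn, a rotation vector about the world's x, y, z in degrees, then the shift along the world's x, y, z in mm, then the opening, from -1 (shut) to 1 (fully open). A call has 1 to 10 rows; each row is the pose to reach, as a shift and turn from the pose commanded when the call began; what a row does not reach only later rows make up. A row lasts 1/8 s, in which the tool goes at most 62.5 mm and 10.7 degrees, less where a joint would pass 70% of its speed; a pose out of reach is approached as far as the arm can. A call with a gripper value outside its range is refused whole. The fingers move at their own pace and stop on an object; "force" is the grip in N (left out, the last holds). Time passes only in rows, so rows that repeat a pose let the fingers close. It gives the time, the measured TCP pose, the force and the opening at its end, in the units of the state.
- r.sense(): the state, without advancing time (a new reading comes with each control period).
- r.snapshot(name): name is "scene" or "top" or "wrist"; returns a dict with "pixels" (480x640x3 uint8, red, green, blue), "z_map" (480x640 float32, m along the optical axis (not along the pixel's ray), 0 where there is no reading), "fov_y" (degrees; the focal length in pixels is half the picture's height over the tangent of half this angle, whatever the lens; pixels are square), "cx", "cy" (the principal point, pixels), "xyz" and "orientation" of the camera in the world. Camera axes: x right, y up, looking along -z (the intrinsics and any distortion apply to the point x, -y, -z); pixel columns grow to the right and rows downward; lengths in m; the calibration is good to about 2 mm. A picture is of the moment at which its call begins.
- r.close_job(): hands the job in, once; it reports no verdict.
Trained networks look in the newest picture that a camera, given by its name, has taken for a name from the list of things; names that differ only in an ending like _2 or _b are one class to them, and where a whole thing is asked for, a point or a joint stands for the part that bears it (a point fixed in the world has none). Each returns a list of dicts, best first, with "p" (0 to 1); they miss things now and then, are a little off and sometimes report something else, mostly with a low value. They report only what shows in the picture. A call takes as long as a camera call.
- r.outline_of(label, camera): "mask" (480x640 bool, what is visible of it) and "centre" ([row, column] in pixels, amid what is visible of it).
- r.place_of(label, camera): "centre" ([row, column] in pixels: a listed point, or the origin of a listed thing).
The state is a dict: "time_s": time; "joint_pos": joint angles; "qvel": joint speeds; "tau": joint torques, N m; "eef_pos": TCP position; "ee_rot": TCP orientation; "wrist_force": force on the tool from outside, world axes, zero at the start; "ft_torque": the same for the moment, N m; "grip_width": finger opening in m.
Only numpy, scipy, OpenCV 4.12 (cv2) and the standard library are available. Lean on these libraries where they do the work, as an engineer would, in place of code of your own. Each camera call takes 0.05 s, during which the arm holds its last target.

## Working session

There is one attempt and no reset: what is moved stays moved. The work goes in short steps, Python scripts to look and compute and a tool call to move; the robot and the scene stay as the last step left them, time stands still between calls to the robot, and variables do not carry over. Pictures are saved under pics/ and viewed, and the job is handed in when it is done.

Besides the shell and the picture viewer there is one more tool, called after "Emit:" in YAML: its name, and indented under it one key for each argument. arm_command: Moves the arm, as the interface text tells. Its arguments: {"type":"object","properties":{"increments":{"type":"array","items":{"type":"number"}},"force":{"type":"number"}},"required":["increments"]}

```bash
mkdir -p pics
cat > h.py <<'E'
import numpy as np, cv2
from scipy.spatial.transform import Rotation as R
from bench import r
def rot(o):
    o=np.array(o,float)
    if o.shape==(3,3): return o
    return R.from_rotvec(o).as_matrix() if o.size==3 else R.from_quat(o).as_matrix()
def save(s,n): cv2.imwrite('pics/%s.png'%n,cv2.cvtColor(s['pixels'],cv2.COLOR_RGB2BGR))
def f(s): return 240/np.tan(np.radians(s['fov_y'])/2)
def w(s,row,col,z=None):
    row=np.asarray(row,float);col=np.asarray(col,float)
    if z is None: z=s['z_map'][row.astype(int),col.astype(int)]
    F=f(s)
    p=np.stack([(col-s['cx'])/F*z,-(row-s['cy'])/F*z,-z+0*row],-1)
    return p@rot(s['orientation']).T+np.array(s['xyz'])
def proj(s,P):
    c=(np.asarray(P,float)-np.array(s['xyz']))@rot(s['orientation'])
    F=f(s); return s['cy']-F*c[...,1]/-c[...,2], s['cx']+F*c[...,0]/-c[...,2]
E
python3 - <<'E'
from h import *
print(r.sense())
for n in ['scene','top','wrist']:
    s=r.snapshot(n); save(s,n+'0'); print(n,{k:v for k,v in s.items() if k not in('pixels','z_map')})
    for l in ['frame_tab','frame_holes','rail_face','pin_tips','rack','stand']:
        for d in r.place_of(l,n)[:2]:
            c=d['centre']; 
            try: print(l,round(d['p'],2),np.round(c,1),w(s,c[0],c[1]).round(4))
            except Exception as e: print(l,d,e)
E
```

```text
{'time_s': 0.0, 'joint_pos': array([-1.46811618e+00,  2.45828660e-01,  1.55904188e+00,  2.55778357e-05,
        1.33870007e+00, -1.74088605e-01]), 'qvel': array([ 0.00032733,  0.00179845,  0.00076086, -0.00021041,  0.00059923,
       -0.00147479]), 'tau': array([-1.41644832e-03, -4.29515362e+01, -3.26129544e+01, -2.73034957e-04,
        5.38286258e-03,  7.02178582e-06]), 'eef_pos': array([ 0.17756691, -0.62463245,  0.20455607]), 'ee_rot': array([-3.10960387e+00, -4.33079339e-01, -1.49880177e-04]), 'wrist_force': array([-0.75810413,  0.07061842,  0.09897949]), 'ft_torque': array([-0.02529919,  0.01502888, -0.01524367]), 'grip_width': 0.08533401940705819}
scene {'fov_y': 56.36983375045988, 'cx': 314.3028486776157, 'cy': 241.05725069449272, 'xyz': array([ 1.17641526, -0.28122326,  0.72545247]), 'orientation': array([0.73497441, 0.45445156, 1.06955451])}
frame_tab 0.65 [241.  165.8] [ 0.5224 -0.2672  0.1651]
frame_holes 0.92 [259.4 169.2] [ 0.5248 -0.2708  0.1211]
frame_holes 0.67 [294.8 457.2] [0.771  0.2353 0.0338]
rail_face 0.97 [167.  420.6] [0.5523 0.2653 0.1982]
pin_tips 0.94 [154.
[... 302 characters left out ...]
5868055381663, 'xyz': array([ 0.46716228, -0.01984278,  1.1436191 ]), 'orientation': array([ 0.13934616, -0.08525594, -1.5762533 ])}
frame_tab 0.6 [344.8 334.2] [0.4319 0.0039 0.012 ]
frame_tab 0.56 [290.7 497.7] [ 0.5212 -0.2617  0.1841]
frame_holes 0.74 [291.7 494.5] [ 0.5196 -0.2565  0.1847]
rail_face 0.97 [284.4 159.9] [0.5347 0.2788 0.201 ]
pin_tips 0.62 [305.  159.1] [0.5088 0.3396 0.0098]
rack 0.7 [304.  192.5] [0.5031 0.2263 0.197 ]
stand 0.94 [298.5 474.8] [ 0.5111 -0.2348  0.138 ]
wrist {'fov_y': 66.72922641201882, 'cx': 319.02004171660354, 'cy': 237.68159076400943, 'xyz': array([ 0.25016981, -0.60406883,  0.37412416]), 'orientation': array([-0.26324807,  0.19840082, -1.2830367 ])}
```

View pics/scene0.png

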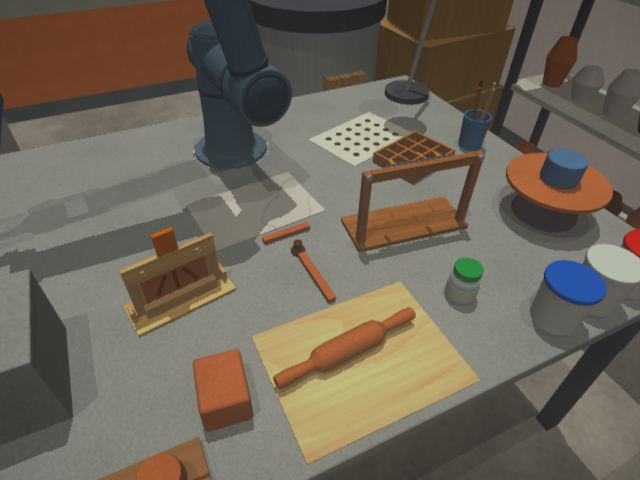

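View pics/top0.png

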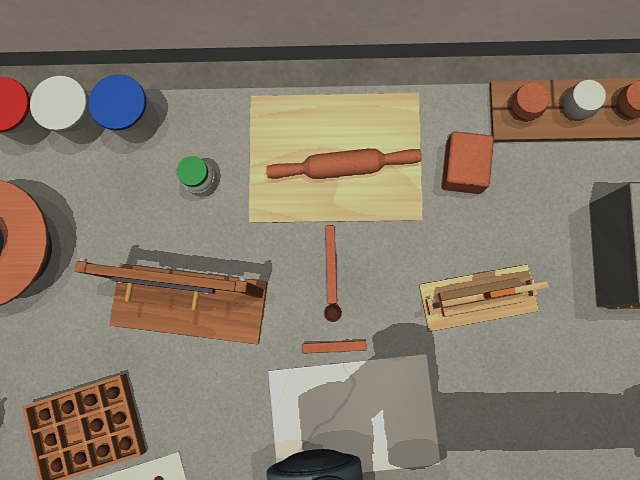

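View pics/wrist0.png

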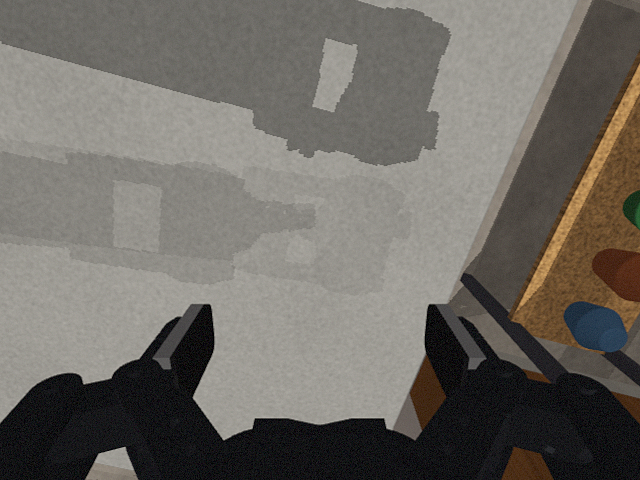

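Pins are visible in the top view as two brass stubs near (292,128) and (299,195), pointing toward the robot. The frame stands in the stand with its tab near (291,498). Measuring both from depth.

Run:
```python
from h import *
s=r.snapshot('top'); px=s['pixels']
a=px[240:350,60:290]; b=px[255:340,405:560]
a=cv2.resize(a,None,fx=3.4,fy=3.4,interpolation=cv2.INTER_CUBIC); cv2.imwrite('pics/rack_c.png',a[...,::-1])
b=cv2.resize(b,None,fx=5,fy=5,interpolation=cv2.INTER_CUBIC); cv2.imwrite('pics/stand_c.png',b[...,::-1])
s2=r.snapshot('scene'); c=cv2.resize(s2['pixels'][130:260,330:500],None,fx=4.5,fy=4.5,interpolation=cv2.INTER_CUBIC); cv2.imwrite('pics/rack_s.png',c[...,::-1])
rr,cc=np.mgrid[0:480,0:640]
P=w(s,rr,cc)
def fit(m,name):
    q=P[m]; c=q.mean(0); u,S,vt=np.linalg.svd(q[:,:2]-c[:2],full_matrices=False); d=vt[0]; d=d*np.sign(d[1])
    l=(q[:,:2]-c[:2])@d; n=(q[:,:2]-c[:2])@np.array([d[1],-d[0]])
    mid=c[:2]+d*(l.max()+l.min())/2
    print(name,m.sum(),'c',c.round(4),'mid',mid.round(4),'dir',d.round(4),'ang',np.degrees(np.arctan2(-d[0],d[1])).round(2),'len',np.ptp(l).round(4),'n',n.min().round(4),n.max().round(4),'z',np.percentile(q[:,2],[5,50,95]).round(4))
hs=px.astype(float); 
x,y,z=P[...,0],P[...,1],P[...,2]
reg=(y>0.1)&(y<0.5)&(x>0.4)&(x<0.65)
fit(reg&(z>0.196)&(z<.207),'railtop')
fit(reg&(z>0.18)&(z<.197)&(rr>285),'pins?')
fit(reg&(z>0.006)&(z<.018),'foot')
regs=(y<-0.1)&(y>-.4)&(x>0.42)&(x<0.62)
fit(regs&(z>0.175),'tabtop'); fit(regs&(z>0.128)&(z<.142),'frametop'); fit(regs&(z>0.03)&(z<.042),'standtop')
for k in np.argwhere(reg&(z>0.17)&(z<.197)): print(k,P[tuple(k)].round(3),px[tuple(k)],end=';')
```

```text
railtop 2265 c [0.5445 0.2778 0.2017] mid [0.5448 0.2805] dir [0.1298 0.9915] ang -7.46 len 0.2826 n -0.0421 0.0173 z [0.1988 0.2018 0.2045]
pins? 256 c [0.5175 0.2541 0.1921] mid [0.5172 0.2398] dir [0.0209 0.9998] ang -1.2 len 0.1994 n -0.0217 0.017 z [0.1836 0.1928 0.1962]
foot 7198 c [0.5002 0.2802 0.0119] mid [0.5029 0.3061] dir [0.1029 0.9947] ang -5.91 len 0.3785 n -0.1173 0.156 z [0.0083 0.0119 0.0154]
tabtop 167 c [ 0.5187 -0.2673  0.1844] mid [ 0.5189 -0.2682] dir [-0.183   0.9831] ang 10.55 len 0.0402 n -0.0051 0.005 z [0.1812 0.1848 0.1874]
frametop 459 c [ 0.5183 -0.2647  0.1351] mid [ 0.5188 -0.2679] dir [-0.1757  0.9844] ang 10.12 len 0.1796 n -0.005 0.005 z [0.1319 0.135  0.1383]
standtop 1549 c [ 0.5185 -0.2667  0.0358] mid [ 0.519  -0.2693] dir [-0.1748  0.9846] ang 10.07 len 0.2026 n -0.0224 0.0226 z [0.0325 0.0358 0.039 ]
[260  85] [0.576 0.405 0.196] [88 87 84];[260  86] [0.576 0.404 0.195] [87 87 82];[262  86] [0.572 0.403 0.197] [81 55 39];[262  87] [0.573 0.402 0.196] [59 44 34];[263  87] [0.571 0.401 0.197] [53 31 16];[263  88] [0.571 0.402 0.192] [48 25 11];
[... 13703 characters left out ...]
];[307 192] [0.498 0.228 0.194] [191 145  81];[307 193] [0.498 0.226 0.194] [201 164  91];[307 194] [0.498 0.225 0.194] [185 142  81];[307 195] [0.499 0.224 0.192] [146 110  62];[307 196] [0.499 0.222 0.191] [92 68 39];[308 191] [0.497 0.23  0.191] [160 122  68];[308 192] [0.497 0.228 0.194] [196 158  88];[308 193] [0.497 0.227 0.19 ] [203 161  91];[308 194] [0.497 0.225 0.192] [180 139  77];[308 195] [0.497 0.224 0.19 ] [139 107  59];[308 196] [0.497 0.221 0.194] [98 69 39];[309 191] [0.495 0.23  0.193] [158 110  68];[309 192] [0.495 0.227 0.196] [184 136  79];[309 193] [0.495 0.226 0.196] [185 140  80];[309 194] [0.495 0.225 0.193] [168 128  72];[309 195] [0.495 0.223 0.192] [124  97  53];
```

```bash
cat > pins.py <<'E'
from h import *
def pins(s,show=False):
    rr,cc=np.mgrid[0:480,0:640]; P=w(s,rr,cc); x,y,z=P[...,0],P[...,1],P[...,2]
    px=s['pixels'].astype(int); brass=(px[...,0]-px[...,2]>25)&(px[...,0]>60)&(px[...,1]-px[...,2]>18)
    out=[]
    for y0,x0,x1 in((.333,.509,.538),(.2245,.494,.523)):
        m=brass&(abs(y-y0)<.012)&(x>x0+.001)&(x<x1)&(z>.184)&(z<.2)
        q=P[m]; 
        # per x-slice mid of y
        A=np.polyfit(q[:,0],q[:,1],1); print('pin',m.sum(),'slope deg',np.degrees(np.arctan(A[0])).round(2),'y@xmid',np.polyval(A,(x0+x1)/2).round(4),(x0+x1)/2,'z95',np.percentile(q[:,2],[50,95]).round(4),'xmin',q[:,0].min().round(4),'yrange',np.percentile(q[:,1],[2,98]).round(4))
if __name__=='__main__':
    s=r.snapshot('top'); pins(s)
    rr,cc=np.mgrid[0:480,0:640]; P=w(s,rr,cc); x,y,z=P[...,0],P[...,1],P[...,2]
    m=(z>.198)&(z<.206)&(y>.16)&(y<.38)&(x>.515)&(x<.6)
    # rail front/rear edges per y
    lo=[];hi=[];ys=np.arange(.17,.37,.01)
    for a in ys:
        k=m&(abs(y-a)<.005); lo.append(x[k].min()); hi.append(x[k].max())
    for e in(lo,hi):
        A=np.polyfit(ys,e,1); print('edge',np.degrees(np.arctan(A[0])).round(2),np.polyval(A,.28).round(4))
    b=(y<-.4)&(y>-.7)&(x>.3)&(z>.05); print('block z',np.percentile(z[b],[50,99]),x[b].min(),x[b].max(),y[b].max())
E
python3 pins.py
```

```text
pin 103 slope deg -7.03 y@xmid 0.3331 0.5235000000000001 z95 [0.1934 0.1961] xmin 0.5104 yrange [0.3284 0.3384]
pin 100 slope deg -7.12 y@xmid 0.2244 0.5085 z95 [0.1933 0.1967] xmin 0.4952 yrange [0.2196 0.2295]
edge 6.18 0.5326
edge 7.35 0.5549
block z [0.09466645 0.171965  ] 0.49561358477631 0.9144033058664791 -0.43471861513093735
```

View pics/rack_c.png

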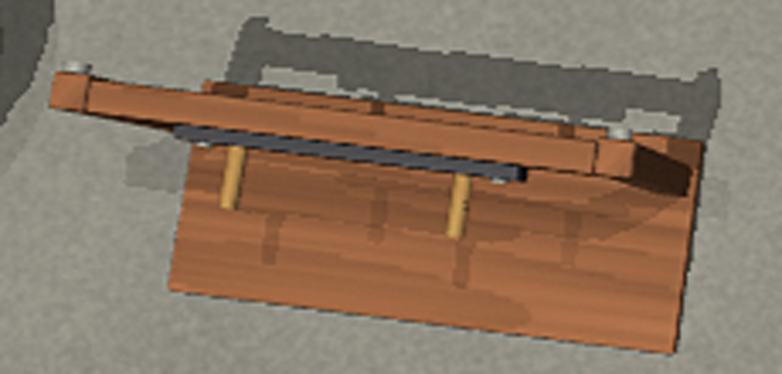

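View pics/stand_c.png

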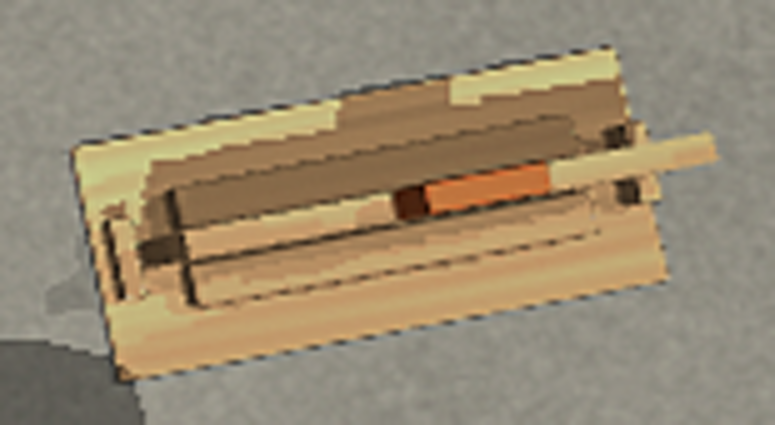

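The crops show the rack's pins unobstructed, with brass tips at crop (228,208) and (455,237). The tab is upright in the stand. Moving above the tab.

Emit:
arm_command:
  increments: [0,0,8,20,20,40,1,0,0,17,60,62,60,1,0,0,26,102,107,60,1,0,0,35,145,152,60,1,0,0,44,188,197,60,1,0,0,54,230,242,60,1,0,0,64,273,287,60,1,0,0,74,316,332,60,1,0,0,84.2,341,357,60,1,0,0,84.2,341,357,60,1]

```text
time_s: 2.45
eef_pos: [0.5198, -0.2665, 0.2657]
ee_rot: [2.014, 2.411, 0.0]
wrist_force: [0.4, 0.3, 0.6]
grip_width: 0.0856
```

Run:
```python
from h import *
t=r.sense(); print(t['time_s'],t['eef_pos'],rot(t['ee_rot'])[:,1],rot(t['ee_rot'])[:,2],t['wrist_force'],t['joint_pos'])
s=r.snapshot('wrist'); save(s,'w1'); print(s['xyz'],s['orientation'])
for d in r.place_of('frame_tab','wrist')[:2]:
    c=d['centre']; print(d['p'],c,w(s,c[0],c[1]))
rr,cc=np.mgrid[0:480,0:640]; P=w(s,rr,cc); x,y,z=P[...,0],P[...,1],P[...,2]
for a,b in((.178,.19),(.129,.14)):
    m=(z>a)&(z<b)&(abs(x-.519)<.05)&(abs(y+.268)<.12)
    q=P[m]
    if m.sum()<20: print(m.sum()); continue
    c=q.mean(0); vt=np.linalg.svd(q[:,:2]-c[:2],full_matrices=False)[2]; d=vt[0]*np.sign(vt[0][1])
    l=(q[:,:2]-c[:2])@d; n=(q[:,:2]-c[:2])@np.array([d[1],-d[0]])
    print(m.sum(),c,'mid',c[:2]+d*(l.max()+l.min())/2,np.ptp(l),np.ptp(n),np.degrees(np.arctan2(-d[0],d[1])),np.median(q[:,2]))
```

```text
2.45 [ 0.51983145 -0.26646517  0.26569481] [9.84017916e-01 1.78069481e-01 3.66602845e-06] [ 3.26891838e-06  2.52347670e-06 -1.00000000e+00] [0.41608413 0.28062161 0.56134084] [-6.67651637e-01  4.72579907e-02  1.66789479e+00  4.04766164e-06
  1.42643887e+00 -8.46676448e-01]
[ 0.50433227 -0.19037809  0.43409605] [-0.30616086 -0.0269346   0.17792387]
0.81 [234.0, 317.5] [ 0.51672586 -0.26569342  0.18458408]
757 [ 0.51719746 -0.26816131  0.18484746] mid [ 0.51737523 -0.26915216] 0.039527299289122436 0.009590214981548939 10.171515721908577 0.1850161887850051
1727 [ 0.514677   -0.25322021  0.13520699] mid [ 0.5176363  -0.26961539] 0.180098621909261 0.01000608055530616 10.231629781818391 0.13519930642757205
```

View pics/w1.png

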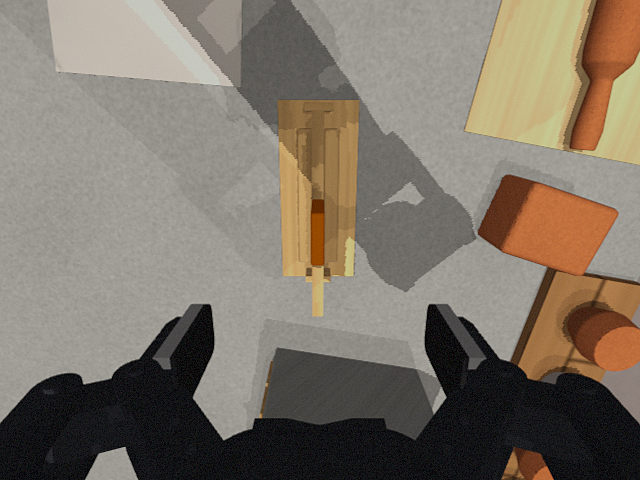

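Wrist view: the tab sits at about (234,317), between the fingers (midline column about 319). Its yaw is 10.2°, which agrees with the top view within 1.5 mm. Descending.

Emit:
arm_command:
  increments: [0,0,0,-1.5,-1.5,-40,1,0,0,0,-1.5,-1.5,-80,1,0,0,0,-1.5,-1.5,-109,1,0,0,0,-1.5,-1.5,-109,1]
  force: 50

```text
time_s: 3.05
eef_pos: [0.5148, -0.2698, 0.1541]
ee_rot: [-2.018, -2.4, 0.001]
wrist_force: [0.1, 0.4, -0.3]
grip_width: 0.0857
```

Run:
```python
from h import *
t=r.sense(); print(t['time_s'],t['eef_pos'],t['wrist_force'])
s=r.snapshot('wrist'); save(s,'w2')
```

```text
3.05 [ 0.51475982 -0.26982663  0.15406198] [ 0.08507584  0.3556102  -0.3175697 ]
```

View pics/w2.png

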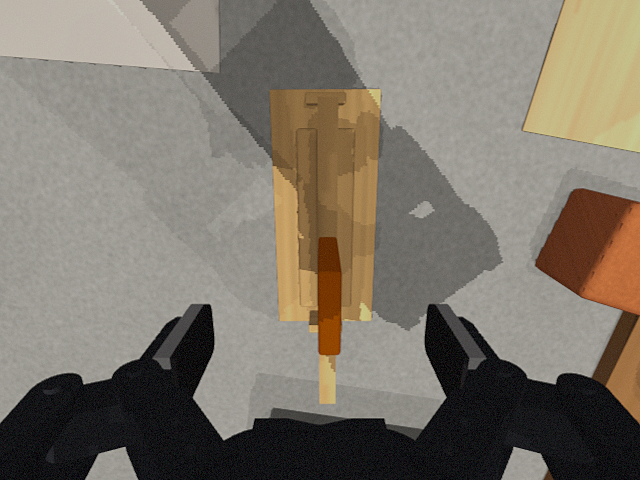

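The tab sits at column 329, about 4 mm right of the finger midline. Correcting before closing.

Emit:
arm_command:
  increments: [0,0,0,3.5,0,2,1,0,0,0,3.5,0,2,1,0,0,0,3.5,0,2,1]

```text
time_s: 3.48
eef_pos: [0.5211, -0.2701, 0.1598]
ee_rot: [2.017, 2.406, 0.0]
wrist_force: [-0.6, -0.7, -0.9]
grip_width: 0.0856
```

Run:
```python
from h import *
t=r.sense(); print(t['time_s'],t['eef_pos'],t['wrist_force'])
s=r.snapshot('wrist'); save(s,'w3')
rr,cc=np.mgrid[0:480,0:640]; P=w(s,rr,cc); x,y,z=P[...,0],P[...,1],P[...,2]
m=(z>.178)&(z<.19)&(abs(x-.519)<.05)&(abs(y+.268)<.12)
print(P[m].mean(0),np.argwhere(m).mean(0),np.argwhere(m).min(0),np.argwhere(m).max(0))
```

```text
3.475 [ 0.52113565 -0.27009487  0.1597706 ] [-0.5590267  -0.68404711 -0.87635621]
[ 0.51709234 -0.26721678  0.18485069] [299.83117556 315.21077162] [257 304] [343 326]
```

Emit:
arm_command:
  increments: [0,0,0,-1.5,0,-1,1,0,0,0,-1.5,0,-1,1,0,0,0,-1.5,0,-1,1,0,0,0,-1.5,0,-1,1,0,0,0,-1.5,0,-1,1,0,0,0,-1.5,0,-1,1]

```text
time_s: 4.28
eef_pos: [0.5192, -0.2698, 0.1577]
ee_rot: [2.018, 2.408, 0.0]
wrist_force: [0.2, -0.6, -0.1]
grip_width: 0.0853
```

Run:
```python
from h import *
for i in range(2):
  t=r.sense(); print(t['time_s'],t['eef_pos'],t['qvel'])
  s=r.snapshot('wrist'); save(s,'w4')
rr,cc=np.mgrid[0:480,0:640]; P=w(s,rr,cc); x,y,z=P[...,0],P[...,1],P[...,2]
m=(z>.178)&(z<.19)&(abs(x-.519)<.05)&(abs(y+.268)<.12)
print(P[m].mean(0),np.argwhere(m).mean(0),np.argwhere(m).min(0),np.argwhere(m).max(0))
```

```text
4.275 [ 0.51917741 -0.26977843  0.15771989] [-0.00194063  0.00039965 -0.00147989 -0.00050253  0.00134504  0.00155136]
4.325 [ 0.51918034 -0.26978458  0.15771064] [ 0.00077056  0.00166638 -0.00025171  0.00075029 -0.00147466 -0.00101642]
[ 0.5170432  -0.26700265  0.18485072] [302.9552539  319.45047763] [259 308] [347 331]
```

Settled, with the tab centred at column 319.5. Closing.

Emit:
arm_command:
  increments: [0,0,0,0,0,0,-1,0,0,0,0,0,0,-1,0,0,0,0,0,0,-1,0,0,0,0,0,0,-1,0,0,0,0,0,0,-1,0,0,0,0,0,0,-1]
  force: 60

```text
time_s: 5.12
eef_pos: [0.5192, -0.2698, 0.1579]
ee_rot: [2.018, 2.408, 0.0]
wrist_force: [0.2, 0.1, 1.5]
grip_width: 0.0057
```

Emit:
arm_command:
  increments: [0,0,0,0,0,8,-1,0,0,0,0,0,16,-1,0,0,0,0,0,20,-1,0,0,0,0,0,20,-1]

```text
time_s: 5.62
eef_pos: [0.5193, -0.2699, 0.1782]
ee_rot: [2.018, 2.407, 0.0]
wrist_force: [-0.3, -0.5, -3.5]
grip_width: 0.0056
```

Run:
```python
from h import *
t=r.sense(); print(t['time_s'],t['eef_pos'],t['wrist_force'],t['grip_width'])
s=r.snapshot('wrist'); save(s,'w5'); s=r.snapshot('scene'); cv2.imwrite('pics/s5.png',cv2.resize(s['pixels'][180:360,80:300],None,fx=3,fy=3)[...,::-1])
```

```text
5.625 [ 0.51933017 -0.26990594  0.17818826] [-0.28807539 -0.48558914 -3.5022053 ] 0.0055636040660303945
```

View pics/w5.png

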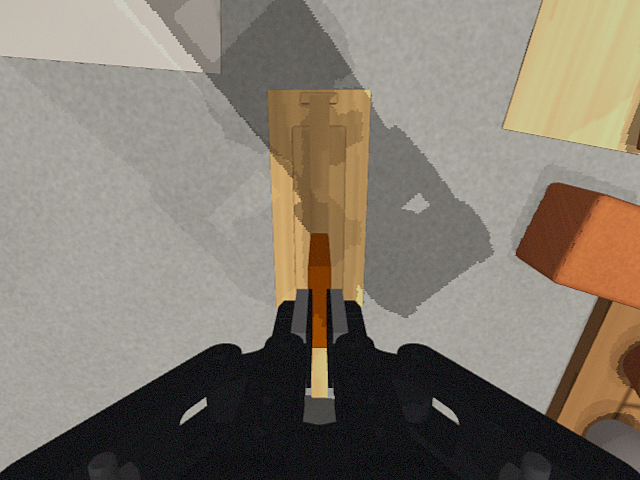

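View pics/s5.png

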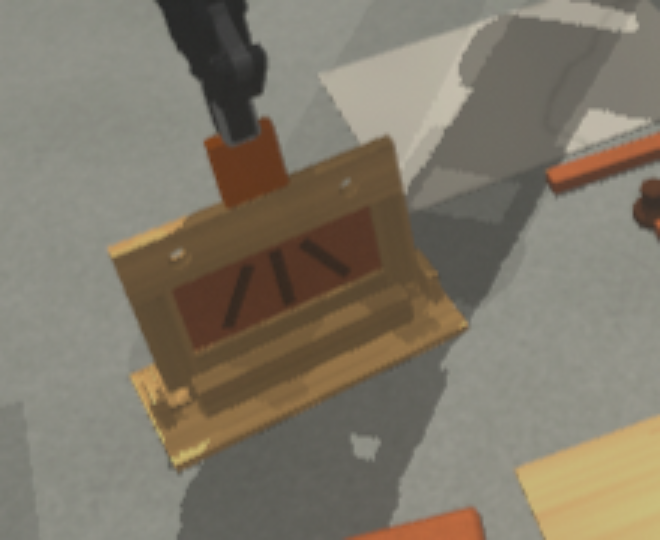

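The tab is gripped, but in the scene view the tips look high on it. I'll measure the frame's height.

```bash
cat > fr.py <<'E'
from h import *
def frametop(s,cx,cy,yaw,zt,hw=.11,dz=.008):
    """top edge of plate: search around"""
    rr,cc=np.mgrid[0:480,0:640]; P=w(s,rr,cc)
    d=np.array([-np.sin(yaw),np.cos(yaw)]); n=np.array([np.cos(yaw),np.sin(yaw)])
    l=(P[...,:2]-[cx,cy])@d; nn=(P[...,:2]-[cx,cy])@n
    m=(abs(nn)<.012)&(abs(l)<hw)&(abs(l)>.022)&(abs(P[...,2]-zt)<dz)&(s['z_map']>0)
    return P[m],l[m],nn[m]
E
python3 - <<'E'
from fr import *
for n in('wrist','top','scene'):
    s=r.snapshot(n)
    q,l,nn=frametop(s,.518,-.268,np.radians(10.1),.155,dz=.035)
    print(n,len(q)); h,e=np.histogram(q[:,2],bins=np.arange(.12,.19,.003)); print(list(zip(e.round(3),h)))
E
```

```text
wrist 3296
[(np.float64(0.12), np.int64(0)), (np.float64(0.123), np.int64(0)), (np.float64(0.126), np.int64(0)), (np.float64(0.129), np.int64(0)), (np.float64(0.132), np.int64(0)), (np.float64(0.135), np.int64(0)), (np.float64(0.138), np.int64(0)), (np.float64(0.141), np.int64(0)), (np.float64(0.144), np.int64(0)), (np.float64(0.147), np.int64(0)), (np.float64(0.15), np.int64(15)), (np.float64(0.153), np.int64(3195)), (np.float64(0.156), np.int64(86)), (np.float64(0.159), np.int64(0)), (np.float64(0.162), np.int64(0)), (np.float64(0.165), np.int64(0)), (np.float64(0.168), np.int64(0)), (np.float64(0.171), np.int64(0)), (np.float64(0.174), np.int64(0)), (np.float64(0.177), np.int64(0)), (np.float64(0.18), np.int64(0)), (np.float64(0.183), np.int64(0)), (np.float64(0.186), np.int64(0))]
top 272
[(np.float64(0.12), np.int64(3)), (np.float64(0.123), np.int64(2)), (np.float64(0.126), np.int64(2)), (np.float64(0.129), np.int64(2)), (np.float64(0.132), np.int64(2)), (np.float64(0.135), np.int64(1)), (np.float64(0.138), np.int64(3)), (np.float64(0.141), np.int64(2)), (np.float64(0.144), np.i
[... 594 characters left out ...]
t64(107)), (np.float64(0.129), np.int64(87)), (np.float64(0.132), np.int64(84)), (np.float64(0.135), np.int64(76)), (np.float64(0.138), np.int64(87)), (np.float64(0.141), np.int64(82)), (np.float64(0.144), np.int64(91)), (np.float64(0.147), np.int64(97)), (np.float64(0.15), np.int64(102)), (np.float64(0.153), np.int64(298)), (np.float64(0.156), np.int64(28)), (np.float64(0.159), np.int64(0)), (np.float64(0.162), np.int64(0)), (np.float64(0.165), np.int64(0)), (np.float64(0.168), np.int64(0)), (np.float64(0.171), np.int64(0)), (np.float64(0.174), np.int64(0)), (np.float64(0.177), np.int64(0)), (np.float64(0.18), np.int64(0)), (np.float64(0.183), np.int64(0)), (np.float64(0.186), np.int64(0))]
```

The frame rose 20 mm with the tool (top edge at z 0.155), so there was no slip. Lifting on and carrying it to about 30 mm in front of the pin tips.

Emit:
arm_command:
  increments: [0,0,0,0,0,20,-1,0,0,0,0,0,40,-1,0,0,0,0,0,56,-1,0,0,0,-5,20,61,-1,0,0,-2,-15,60,61,-1,0,0,-5,-28,105,61,-1,0,0,-8,-42,150,61,-1,0,0,-11,-56,195,61,-1,0,0,-14,-65,240,61,-1,0,0,-17.5,-65,285,61,-1]

```text
time_s: 7.12
eef_pos: [0.4524, 0.0176, 0.2384]
ee_rot: [-2.362, -2.07, 0.0]
wrist_force: [1.1, -0.4, -2.0]
grip_width: 0.006
```

Emit:
arm_command:
  increments: [0,0,0,0,45,0,-1,0,0,0,0,90,0,-1,0,0,0,0,135,0,-1,0,0,0,0,180,0,-1,0,0,0,0,220,0,-1,0,0,0,5,250,0,-1,0,0,0,17,267.5,-5,-1,0,0,0,17,267.5,-5,-1,0,0,0,17,267.5,-5,-1,0,0,0,17,267.5,-5,-1]

```text
time_s: 8.38
eef_pos: [0.4707, 0.2822, 0.2339]
ee_rot: [2.362, 2.072, 0.0]
wrist_force: [0.5, -0.7, -2.5]
grip_width: 0.0059
```

```bash
cat > look.py <<'E'
from fr import *
import sys
tag=sys.argv[1]
t=r.sense(); p=t['eef_pos']; Y=rot(t['ee_rot'])[:,1]; yaw=np.arctan2(Y[1],Y[0]); print(t['time_s'].__round__(2),p.round(4),'yaw',np.degrees(yaw).round(2),t['wrist_force'].round(2),t['ft_torque'].round(2),t['grip_width'].round(4))
if abs(yaw)>1.6: yaw-=np.pi*np.sign(yaw)
for n in('top','wrist'):
    s=r.snapshot(n); save(s,tag+n)
    q,l,nn=frametop(s,p[0],p[1],yaw,p[2]-.0234,hw=.12,dz=.006)
    if len(q)>20:
        c=q[:,:2].mean(0); vt=np.linalg.svd(q[:,:2]-c,full_matrices=False)[2]; d=vt[0]*np.sign(vt[0][1])
        a=np.degrees(np.arctan2(-d[0],d[1])); L=(q[:,:2]-c)@d; mid=c+d*(L.max()+L.min())/2
        zf=np.polyfit(L,q[:,2],1)
        print(n,len(q),'mid',mid.round(4),'len',np.ptp(L).round(4),'yaw',a.round(2),'z',np.polyval(zf,(L.max()+L.min())/2).round(4),'rolldeg',np.degrees(np.arctan(zf[0])).round(2),'thk',np.percentile((q[:,:2]-c)@np.array([d[1],-d[0]]),[1,99]).round(4))
E
python3 look.py a; python3 -c "
from pins import *
s=r.snapshot('top'); pins(s)"
```

```text
Traceback (most recent call last):
  File "look.py", line 4, in <module>
    t=r.sense(); p=t['eef_pos']; Y=rot(t['ee_rot'])[:,1]; yaw=np.arctan2(Y[1],Y[0]); print(t['time_s'].__round__(2),p.round(4),'yaw',np.degrees(yaw).round(2),t['wrist_force'].round(2),t['ft_torque'].round(2),t['grip_width'].round(4))
                                                                                                                                                                                                                ^^^^^^^^^^^^^^^^^^^^^
AttributeError: 'float' object has no attribute 'round'
Traceback (most recent call last):
  File "pins.py", line 10, in pins
    A=np.polyfit(q[:,0],q[:,1],1); print('pin',m.sum(),'slope deg',np.degrees(np.arctan(A[0])).round(2),'y@xmid',np.polyval(A,(x0+x1)/2).round(4),(x0+x1)/2,'z95',np.percentile(q[:,2],[50,95]).round(4),'xmin',q[:,0].min().round(4),'yrange',np.percentile(q[:,1],[2,98]).round(4))
TypeError: expected non-empty vector for x
```

```bash
sed -i "s/t\['grip_width'\].round(4)/t['grip_width']/; s/t\['time_s'\].__round__(2)/t['time_s']/" look.py; python3 look.py a
```

```text
8.425 [0.4709 0.2822 0.234 ] yaw -7.48 [ 0.21  0.18 -2.9 ] [-0.02  0.03  0.01] 0.00586112842306576
top 280 mid [0.4638 0.2269] len 0.0673 yaw -7.53 z 0.2108 rolldeg 0.35 thk [-0.0049  0.0049]
wrist 3352 mid [0.4694 0.2819] len 0.1807 yaw -7.45 z 0.2112 rolldeg -0.12 thk [-0.0049  0.0049]
```

View pics/atop.png

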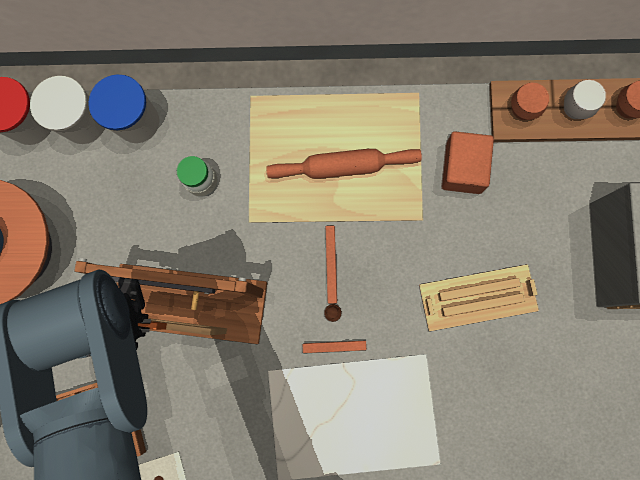

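View pics/awrist.png

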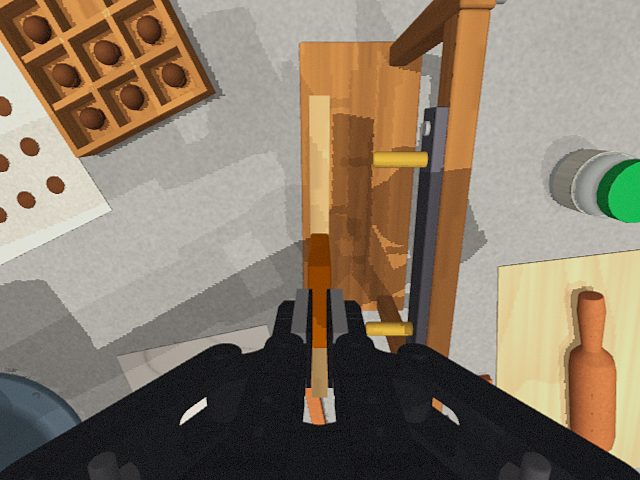

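Wrist view: the frame is held at column ~319. Both pins are visible, with tips at about (159,374) and (328,367). Next I measure the pins relative to the frame within this one picture.

```bash
cat > rel.py <<'E'
from fr import *
import sys
def rel(tag,zf=.0234):
    t=r.sense(); p=t['eef_pos']; Y=rot(t['ee_rot'])[:,1]; yaw=np.arctan2(Y[1],Y[0])
    print(round(t['time_s'],2),p.round(4),np.degrees(yaw).round(2),'F',t['wrist_force'].round(2),'M',t['ft_torque'].round(2))
    s=r.snapshot('wrist'); save(s,tag)
    q,l,nn=frametop(s,p[0],p[1],yaw,p[2]-zf,hw=.12,dz=.006)
    c=q[:,:2].mean(0); vt=np.linalg.svd(q[:,:2]-c,full_matrices=False)[2]; d=vt[0]*np.sign(vt[0][1]); n=np.array([d[1],-d[0]])
    L=(q[:,:2]-c)@d; mid=c+d*(np.percentile(L,.2)+np.percentile(L,99.8))/2; yf=np.degrees(np.arctan2(-d[0],d[1]))
    print('frame mid',mid.round(4),'yaw',yf.round(2),'z',q[:,2].mean().round(4),'len',np.ptp(L).round(4))
    rr,cc=np.mgrid[0:480,0:640]; P=w(s,rr,cc); px=s['pixels'].astype(int)
    hsv=cv2.cvtColor(s['pixels'],cv2.COLOR_RGB2HSV)
    l=(P[...,:2]-mid)@d; nn=(P[...,:2]-mid)@n
    for sg in(-1,1):
        m=(abs(l-sg*.055)<.03)&(nn>.006)&(nn<.075)&(P[...,2]>.183)&(P[...,2]<.2)&(hsv[...,1]>110)&(hsv[...,0]>16)&(hsv[...,0]<30)
        k,lab,st,_=cv2.connectedComponentsWithStats(m.astype(np.uint8))
        if k<2: print('no pin',sg); continue
        m=lab==1+np.argmax(st[1:,4])
        a,b=l[m],nn[m]; 
        # axis: mid of extreme l per n-slice
        bs=np.arange(b.min()+.003,b.max()-.002,.002); ms=[];ws=[]
        for x in bs:
            k=abs(b-x)<.0012; 
            if k.sum()>3: ms.append([x,(a[k].max()+a[k].min())/2]); ws.append(np.ptp(a[k]))
        ms=np.array(ms); A=np.polyfit(ms[:,0],ms[:,1],1)
        print('pin',sg,'n',m.sum(),'gap tip n',b.min().round(4),'base n',b.max().round(4),'l at tip',np.polyval(A,b.min()).round(4),'l mid',ms[:,1].mean().round(4),'err',(np.polyval(A,b.min())-sg*.055).round(4),'slope',np.degrees(np.arctan(A[0])).round(2),'w',np.median(ws).round(4),'ztop',np.percentile(P[...,2][m],[50,97]).round(4))
if __name__=='__main__': rel(sys.argv[1])
E
python3 rel.py r1
```

```text
8.53 [0.471  0.2823 0.2339] -7.48 F [-0.12  0.43 -3.05] M [ 0.02  0.03 -0.03]
frame mid [0.4695 0.2822] yaw -7.45 z 0.2112 len 0.1808
pin -1 n 631 gap tip n 0.0307 base n 0.0607 l at tip -0.0522 l mid -0.0523 err 0.0028 slope -0.37 w 0.0088 ztop [0.1936 0.1953]
pin 1 n 848 gap tip n 0.0304 base n 0.0607 l at tip 0.0568 l mid 0.0572 err 0.0018 slope 1.34 w 0.0086 ztop [0.1938 0.1954]
```

Both pins sit about +2.3 mm along the frame's y from the holes, and the 25 mm gap is even. Shifting, and closing to a few mm from the tips.

Emit:
arm_command:
  increments: [0,0,0,4.5,1.6,0,-1,0,0,0,9,1,0,-1,0,0,0,13.5,0.5,0,-1,0,0,0,20,-0.4,0,-1,0,0,0,20,-0.4,0,-1,0,0,0,20,-0.4,0,-1,0,0,0,20,-0.4,0,-1,0,0,0,20,-0.4,0,-1]

```text
time_s: 9.57
eef_pos: [0.491, 0.2824, 0.2337]
ee_rot: [2.361, 2.073, 0.0]
wrist_force: [0.0, 0.1, -2.1]
grip_width: 0.0061
```

```bash
python3 rel.py r2
```

```text
9.57 [0.491  0.2824 0.2337] -7.44 F [ 0.02  0.11 -2.06] M [-0.04 -0.02 -0.02]
frame mid [0.4895 0.2827] yaw -7.4 z 0.211 len 0.1805
pin -1 n 197 gap tip n 0.0304 base n 0.0411 l at tip -0.0541 l mid -0.0545 err 0.0009 slope -4.82 w 0.0074 ztop [0.1936 0.1951]
pin 1 n 806 gap tip n 0.0107 base n 0.0407 l at tip 0.0543 l mid 0.0543 err -0.0007 slope 0.2 w 0.0079 ztop [0.1939 0.1955]
```

View pics/r2.png

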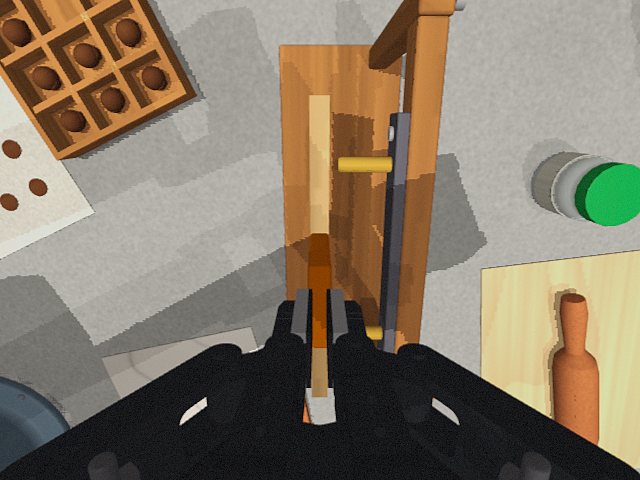

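Lateral error is now ~0 mm (+0.9 and -0.7 at the two pins). Feeling forward slowly.

Emit:
arm_command:
  increments: [0,0,0,2,-0.3,0,-1,0,0,0,4,-0.5,0,-1,0,0,0,6,-0.8,0,-1,0,0,0,7.5,-1,0,-1,0,0,0,7.5,-1,0,-1]

```text
time_s: 10.25
eef_pos: [0.4988, 0.2813, 0.2337]
ee_rot: [2.361, 2.072, -0.0]
wrist_force: [-0.1, 0.5, -3.0]
grip_width: 0.006
```

```bash
python3 rel.py r3
```

```text
10.25 [0.4988 0.2813 0.2337] -7.45 F [-0.1   0.5  -2.96] M [0.01 0.01 0.09]
frame mid [0.4973 0.2815] yaw -7.43 z 0.2109 len 0.1805Traceback (most recent call last):
  File "rel.py", line 27, in <module>
    if __name__=='__main__': rel(sys.argv[1])
                             ~~~^^^^^^^^^^^^^
  File "rel.py", line 25, in rel
    ms=np.array(ms); A=np.polyfit(ms[:,0],ms[:,1],1)
                                  ~~^^^^^
IndexError: too many indices for array: array is 1-dimensional, but 2 were indexed
```

No contact force, and the tips should be ~2 mm into the holes. Continuing.

Emit:
arm_command:
  increments: [0,0,0,1.5,-0.2,0,-1,0,0,0,3,-0.4,0,-1,0,0,0,4,-0.5,0,-1,0,0,0,4,-0.5,0,-1]

```text
time_s: 10.8
eef_pos: [0.5027, 0.2808, 0.2337]
ee_rot: [-2.361, -2.072, 0.0]
wrist_force: [-0.2, -0.4, -2.4]
grip_width: 0.0058
```

Emit:
arm_command:
  increments: [0,0,0,1.5,-0.2,0,-1,0,0,0,3,-0.4,0,-1,0,0,0,4,-0.5,0,-1,0,0,0,4,-0.5,0,-1]

```text
time_s: 11.3
eef_pos: [0.5067, 0.2803, 0.2337]
ee_rot: [-2.361, -2.073, -0.0]
wrist_force: [0.8, -0.7, -2.1]
grip_width: 0.0058
```

```bash
python3 rel.py r4; python3 -c "
from h import *
s=r.snapshot('scene'); cv2.imwrite('pics/s4.png',cv2.resize(s['pixels'][110:260,310:510],None,fx=4,fy=4)[...,::-1])"
```

```text
11.3 [0.5067 0.2803 0.2337] -7.44 F [ 0.82 -0.67 -2.14] M [0.04 0.   0.06]
frame mid [0.5052 0.2806] yaw -7.42 z 0.2109 len 0.18
no pin -1
pin 1 n 516 gap tip n 0.0064 base n 0.025 l at tip 0.0546 l mid 0.0545 err -0.0004 slope -0.42 w 0.0084 ztop [0.1939 0.1955]
```

View pics/r4.png

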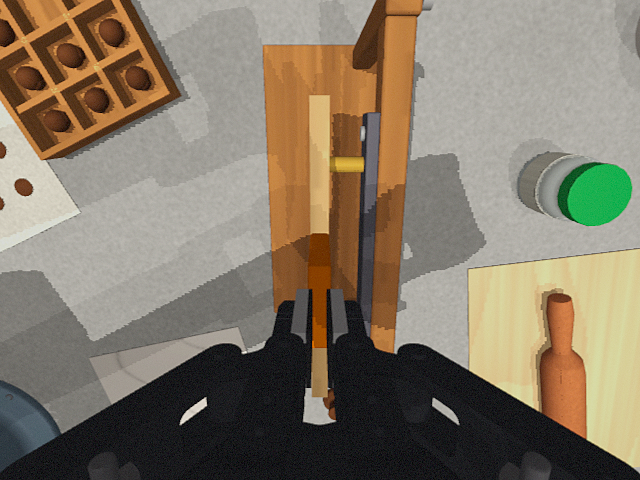

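View pics/s4.png

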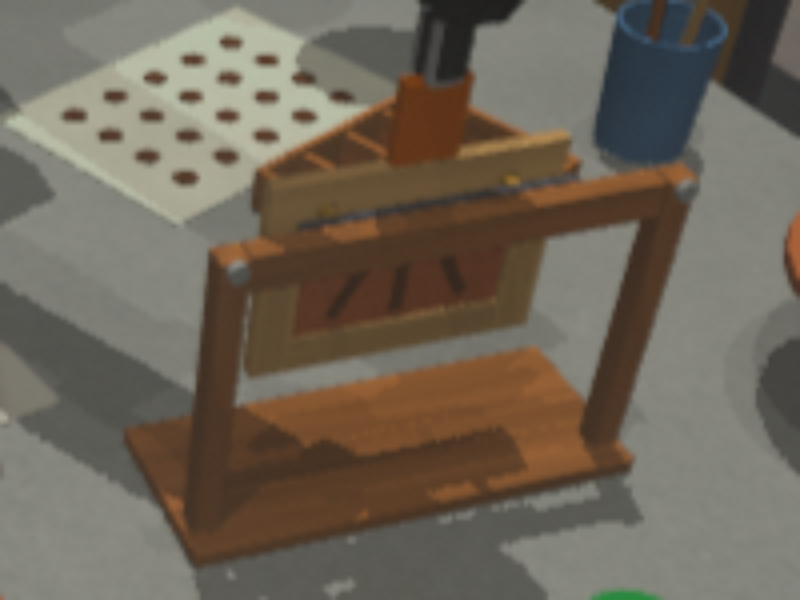

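The pins are in the holes, with 20 mm left to the strip and no load. Continuing, then creeping the last part.

Emit:
arm_command:
  increments: [0,0,0,2,-0.25,0,-1,0,0,0,4,-0.5,0,-1,0,0,0,6,-0.8,0,-1,0,0,0,8,-1,0,-1,0,0,0,8,-1,0,-1]

```text
time_s: 12.02
eef_pos: [0.5148, 0.2793, 0.2337]
ee_rot: [-2.361, -2.073, -0.0]
wrist_force: [0.3, 0.3, -2.3]
grip_width: 0.0065
```

Emit:
arm_command:
  increments: [0,0,0,2,-0.25,0,-1,0,0,0,4,-0.5,0,-1,0,0,0,6,-0.8,0,-1,0,0,0,8,-1,0,-1,0,0,0,8,-1,0,-1]

```text
time_s: 12.65
eef_pos: [0.5228, 0.2783, 0.2337]
ee_rot: [-2.361, -2.072, 0.0]
wrist_force: [0.3, -1.0, -2.4]
grip_width: 0.0056
```

```bash
python3 rel.py r5
```

```text
12.65 [0.5228 0.2783 0.2337] -7.45 F [ 0.26 -0.98 -2.45] M [-0.02 -0.    0.06]
frame mid [0.5213 0.2785] yaw -7.43 z 0.2109 len 0.18
no pin -1Traceback (most recent call last):
  File "rel.py", line 27, in <module>
    if __name__=='__main__': rel(sys.argv[1])
                             ~~~^^^^^^^^^^^^^
  File "rel.py", line 25, in rel
    ms=np.array(ms); A=np.polyfit(ms[:,0],ms[:,1],1)
                                  ~~^^^^^
IndexError: too many indices for array: array is 1-dimensional, but 2 were indexed
```

View pics/r5.png

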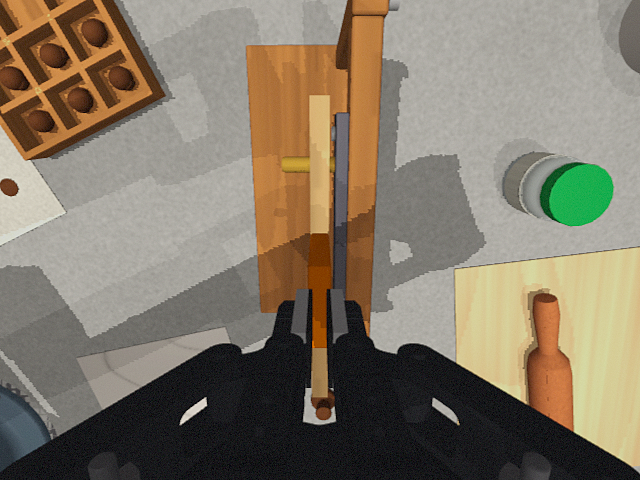

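About 4 mm left. Creeping in.

Emit:
arm_command:
  increments: [0,0,0,1,-0.1,0,-1,0,0,0,2,-0.25,0,-1,0,0,0,3,-0.4,0,-1,0,0,0,3,-0.4,0,-1,0,0,0,3,-0.4,0,-1]

```text
time_s: 13.32
eef_pos: [0.5256, 0.2779, 0.2337]
ee_rot: [-2.361, -2.073, 0.0]
wrist_force: [0.6, 0.4, -2.3]
grip_width: 0.006
```

Emit:
arm_command:
  increments: [0,0,0,0.5,-0.05,0,-1,0,0,0,0.5,-0.05,0,-1,0,0,0,0.5,-0.05,0,-1]

```text
time_s: 13.7
eef_pos: [0.5261, 0.2779, 0.2337]
ee_rot: [-2.361, -2.073, 0.0]
wrist_force: [0.1, -0.3, -2.9]
grip_width: 0.0054
```

Emit:
arm_command:
  increments: [0,0,0,0.5,-0.05,0,-1,0,0,0,0.5,-0.05,0,-1,0,0,0,0.5,-0.05,0,-1]

```text
time_s: 14.08
eef_pos: [0.5266, 0.2778, 0.2337]
ee_rot: [2.361, 2.073, -0.0]
wrist_force: [0.2, 0.2, -2.7]
grip_width: 0.0059
```

Emit:
arm_command:
  increments: [0,0,0,0.5,-0.05,0,-1,0,0,0,0.5,-0.05,0,-1,0,0,0,0.5,-0.05,0,-1]

```text
time_s: 14.45
eef_pos: [0.5271, 0.2778, 0.2337]
ee_rot: [-2.361, -2.073, 0.0]
wrist_force: [-0.5, 0.5, -1.9]
grip_width: 0.006
```

Emit:
arm_command:
  increments: [0,0,0,0.5,-0.05,0,-1,0,0,0,0.5,-0.05,0,-1,0,0,0,0.5,-0.05,0,-1]

```text
time_s: 14.82
eef_pos: [0.5276, 0.2777, 0.2337]
ee_rot: [-2.361, -2.073, 0.0]
wrist_force: [-0.9, 0.6, -1.9]
grip_width: 0.0062
```

Emit:
arm_command:
  increments: [0,0,0,0.5,-0.05,0,-1,0,0,0,0.5,-0.05,0,-1,0,0,0,0.5,-0.05,0,-1]

```text
time_s: 15.2
eef_pos: [0.5282, 0.2777, 0.2337]
ee_rot: [2.361, 2.073, 0.0]
wrist_force: [-0.9, 0.1, -2.4]
grip_width: 0.006
```

Run:
```python
from h import *
t=r.sense(); print(t['eef_pos'],t['wrist_force'],t['ft_torque'])
s=r.snapshot('wrist'); cv2.imwrite('pics/r6.png',cv2.resize(s['pixels'][80:300,240:420],None,fx=3,fy=2.7,interpolation=cv2.INTER_CUBIC)[...,::-1])
```

```text
[0.52815338 0.27769962 0.23374218] [-0.85913231  0.14667528 -2.37445722] [ 0.04632341  0.18051729 -0.03765462]
```

View pics/r6.png

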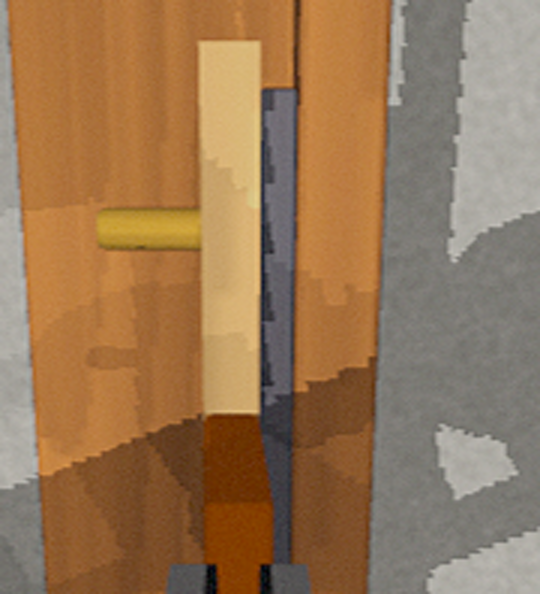

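The frame appears against the strip and a slight moment is building. Pressing gently a bit further to confirm.

Emit:
arm_command:
  increments: [0,0,0,0.5,-0.05,0,-1,0,0,0,0.5,-0.05,0,-1,0,0,0,0.5,-0.05,0,-1]

```text
time_s: 15.62
eef_pos: [0.5286, 0.2776, 0.2337]
ee_rot: [-2.361, -2.073, 0.0]
wrist_force: [-1.3, 0.2, -2.4]
grip_width: 0.0061
```

Emit:
arm_command:
  increments: [0,0,0,0.5,-0.05,0,-1,0,0,0,0.5,-0.05,0,-1,0,0,0,0.5,-0.05,0,-1]

```text
time_s: 16.0
eef_pos: [0.5291, 0.2776, 0.2337]
ee_rot: [-2.361, -2.073, 0.0]
wrist_force: [-1.2, -0.2, -2.5]
grip_width: 0.006
```

Run:
```python
from h import *
t=r.sense(); print(t['eef_pos'],t['wrist_force'],t['ft_torque'])
```

```text
[0.52911577 0.27760892 0.23370288] [-1.23281426 -0.24828969 -2.47037754] [-0.02191851  0.25463582  0.01322183]
```

```bash
cat > pitch.py <<'E'
from h import *
s=r.snapshot('scene'); rr,cc=np.mgrid[0:480,0:640]; P=w(s,rr,cc)
n=np.array([np.cos(np.radians(-7.45)),np.sin(np.radians(-7.45))]); d=np.array([-n[1],n[0]])
C=np.array([.5313,.2768])
nn=(P[...,:2]-C)@n; l=(P[...,:2]-C)@d; z=P[...,2]
for a,b in((.08,.1),(.1,.12),(.12,.14),(.14,.16),(.2,.208),(.206,.212),(.212,.222),(.222,.235)):
    m=(z>a)&(z<b)&(abs(l)<(.08 if a<.21 else .018))&(abs(nn)<.02)&(s['z_map']>0)
    if m.sum()>5: print(a,b,m.sum(),'n',np.percentile(nn[m],[10,50,90]).round(4))
m=(abs(l)<.08)&(abs(nn)<.015)&(z>.082)&(z<.15)
A=np.c_[z[m],l[m],np.ones(m.sum())]; x=np.linalg.lstsq(A,nn[m],rcond=None)[0]; print('pitch deg (n vs z)',np.degrees(x[0]).round(2),'yaw resid',np.degrees(x[1]).round(2),'n at z=.19',(x[0]*.19+x[2]).round(4), 'zmin',z[m].min())
E
python3 pitch.py
python3 -c "
from h import *
s=r.snapshot('scene'); cv2.imwrite('pics/s6.png',cv2.resize(s['pixels'][110:260,310:510],None,fx=4,fy=4)[...,::-1])"
```

```text
0.08 0.1 320 n [-0.0069 -0.0052 -0.0035]
0.1 0.12 454 n [-0.009  -0.0066 -0.0038]
0.12 0.14 420 n [-0.0085 -0.0063 -0.0036]
0.14 0.16 386 n [-0.0072 -0.0055 -0.0025]
0.2 0.208 525 n [-0.0008  0.006   0.0174]
0.206 0.212 255 n [-0.0082 -0.001   0.0013]
0.212 0.222 58 n [-0.0011  0.0004  0.0017]
0.222 0.235 78 n [-0.0003  0.001   0.0025]
pitch deg (n vs z) -0.17 yaw resid -0.19 n at z=.19 -0.0062 zmin 0.08227379113108735
```

View pics/s6.png

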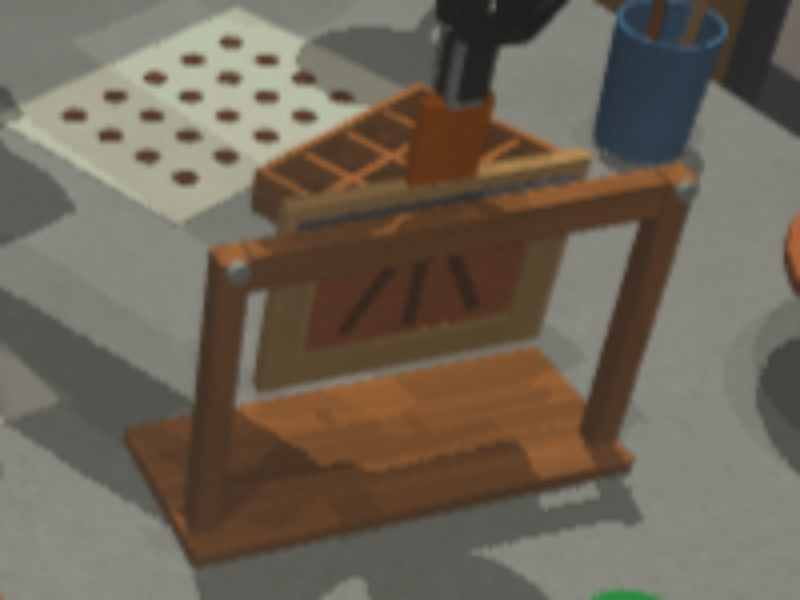

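Scene measurement: bottom bar at n=-5 mm, tab at about +0.7 mm. The frame leans ~2.5° because I went past contact, so I'll back off 2 mm and re-check.

Emit:
arm_command:
  increments: [0,0,0,-2,0.25,0,-1,0,0,0,-2,0.25,0,-1,0,0,0,-2,0.25,0,-1,0,0,0,-2,0.25,0,-1]

```text
time_s: 16.6
eef_pos: [0.5272, 0.2778, 0.2336]
ee_rot: [2.361, 2.072, 0.0]
wrist_force: [0.7, 0.8, -2.9]
grip_width: 0.0062
```

```bash
python3 -c "
from h import *
t=r.sense(); print(t['eef_pos'],t['wrist_force'],t['ft_torque'])"; python3 pitch.py
```

```text
[0.52717446 0.27779139 0.23364028] [ 0.6614373   0.82192596 -2.90477895] [0.013275   0.11660589 0.0485571 ]
0.08 0.1 329 n [-0.0031 -0.0014  0.0002]
0.1 0.12 470 n [-0.0058 -0.0033 -0.0001]
0.12 0.14 437 n [-0.0059 -0.0039 -0.0011]
0.14 0.16 418 n [-0.0056 -0.0036 -0.0008]
0.2 0.208 548 n [-0.0008  0.0059  0.0177]
0.206 0.212 250 n [-0.0072 -0.0012  0.001 ]
0.212 0.222 56 n [-0.0016 -0.0002  0.0015]
0.222 0.235 82 n [-0.0014  0.0002  0.0018]
pitch deg (n vs z) -2.42 yaw resid -0.23 n at z=.19 -0.0061 zmin 0.08293437591211716
```

Nearly upright now. Lowering 1.5 mm onto the pins, then checking.

Emit:
arm_command:
  increments: [0,0,0,-0.3,0,-0.5,-1,0,0,0,-0.3,0,-1,-1,0,0,0,-0.3,0,-1.5,-1,0,0,0,-0.3,0,-1.5,-1,0,0,0,-0.3,0,-1.5,-1]

```text
time_s: 17.27
eef_pos: [0.5269, 0.2778, 0.2323]
ee_rot: [2.361, 2.073, 0.0]
wrist_force: [-0.2, 0.1, -2.3]
grip_width: 0.006
```

```bash
python3 -c "
from h import *
t=r.sense(); print(t['eef_pos'],t['wrist_force'],t['ft_torque'])"; python3 pitch.py
```

```text
[0.52692924 0.27784581 0.2323109 ] [-0.17365955  0.1392527  -2.26056052] [-0.02118326  0.01570539 -0.00525567]
0.08 0.1 351 n [-0.0028 -0.001   0.0005]
0.1 0.12 473 n [-0.0056 -0.003   0.0002]
0.12 0.14 453 n [-0.0054 -0.0036 -0.0007]
0.14 0.16 419 n [-0.0051 -0.0034 -0.0005]
0.2 0.208 540 n [-0.0009  0.006   0.0177]
0.206 0.212 248 n [-0.0082 -0.002   0.001 ]
0.212 0.222 63 n [-0.0015 -0.0001  0.0014]
0.222 0.235 77 n [-0.0015 -0.0002  0.0011]
pitch deg (n vs z) -2.36 yaw resid -0.17 n at z=.19 -0.0057 zmin 0.08202193188444407
```

Emit:
arm_command:
  increments: [0,0,0,0,0,-0.4,-1,0,0,0,0,0,-0.4,-1,0,0,0,0,0,-0.4,-1]

```text
time_s: 17.7
eef_pos: [0.5271, 0.2778, 0.2322]
ee_rot: [2.361, 2.072, 0.001]
wrist_force: [-0.2, -0.3, 1.1]
grip_width: 0.0061
```

Emit:
arm_command:
  increments: [0,0,0,0,0,-0.4,-1,0,0,0,0,0,-0.4,-1,0,0,0,0,0,-0.4,-1]

```text
time_s: 18.08
eef_pos: [0.5272, 0.2779, 0.2321]
ee_rot: [2.36, 2.072, 0.002]
wrist_force: [0.3, -0.8, 4.2]
grip_width: 0.0062
```

The pins now carry the weight. Relieving the press and opening.

Emit:
arm_command:
  increments: [0,0,0,0,0,0.5,-1,0,0,0,0,0,0.5,-1,0,0,0,0,0,0.5,-0.3,0,0,0,0,0,0.5,-0.3,0,0,0,0,0,0.5,-0.3,0,0,0,0,0,0.5,-0.3]

```text
time_s: 18.82
eef_pos: [0.5267, 0.2779, 0.2316]
ee_rot: [-2.361, -2.073, 0.0]
wrist_force: [-0.1, 0.8, 0.8]
grip_width: 0.0298
```

```bash
python3 pitch.py
python3 - <<'E'
from h import *
t=r.sense(); print(t['eef_pos'],t['wrist_force'],t['ft_torque'])
s=r.snapshot('wrist'); cv2.imwrite('pics/r7.png',cv2.resize(s['pixels'][80:430,220:440],None,fx=2.4,fy=1.7,interpolation=cv2.INTER_CUBIC)[...,::-1])
E
```

```text
0.08 0.1 359 n [-0.002  -0.0005  0.0012]
0.1 0.12 474 n [-0.005  -0.0026  0.0007]
0.12 0.14 443 n [-0.0052 -0.0033 -0.0005]
0.14 0.16 433 n [-0.0051 -0.0032 -0.0002]
0.2 0.208 541 n [-0.0012  0.0055  0.0167]
0.206 0.212 242 n [-0.0084 -0.0019  0.0009]
0.212 0.222 67 n [-0.0015  0.0001  0.0019]
0.222 0.235 76 n [-0.002  -0.0003  0.001 ]
pitch deg (n vs z) -2.83 yaw resid -0.22 n at z=.19 -0.0058 zmin 0.08224276434060063
[0.52677069 0.27784718 0.2317233 ] [-0.49108816 -0.1447968  -0.81014468] [ 0.00147381 -0.00856195  0.01052751]
```

View pics/r7.png

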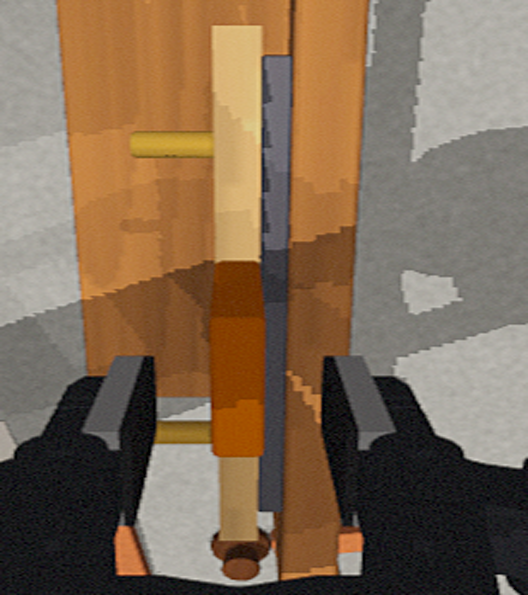

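The gripper is released and the frame hangs upright on both pins. Retracting straight up, then checking that it is home.

Emit:
arm_command:
  increments: [0,0,0,0,0,5,0.2,0,0,0,0,0,20,0.2,0,0,0,0,0,45,0.2,0,0,0,0,0,75,0.2,0,0,0,0,0,75,0.2,0,0,0,0,0,75,0.2]

```text
time_s: 19.68
eef_pos: [0.5266, 0.2778, 0.3065]
ee_rot: [-2.361, -2.072, 0.001]
wrist_force: [0.6, -0.4, 0.1]
grip_width: 0.0515
```

```bash
cat > home.py <<'E'
from fr import *
s=r.snapshot('wrist'); save(s,'home'); t=r.sense(); print(t['time_s'],t['eef_pos'],t['wrist_force'])
yaw=np.radians(-7.45)
rr,cc=np.mgrid[0:480,0:640]; P=w(s,rr,cc); hsv=cv2.cvtColor(s['pixels'],cv2.COLOR_RGB2HSV)
n=np.array([np.cos(yaw),np.sin(yaw)]); d=np.array([-n[1],n[0]]); C=np.array([.5252,.278])
nn=(P[...,:2]-C)@n; l=(P[...,:2]-C)@d; z=P[...,2]
m=(abs(nn)<.012)&(abs(l)<.11)&(abs(l)>.022)&(z>.2045)&(z<.216)
A=np.polyfit(l[m],nn[m],1); print('frame top',m.sum(),'z',np.median(z[m]).round(4),'roll',np.degrees(np.polyfit(l[m],z[m],1)[0]).round(2),'yaw resid',np.degrees(A[0]).round(2),'n edges',np.percentile(nn[m]-A[0]*l[m],[.5,50,99.5]).round(4),'l',np.percentile(l[m],[.2,99.8]).round(4))
m=(abs(nn)<.012)&(abs(l)<.019)&(z>.25)&(z<.268)
if m.sum(): print('tab top',m.sum(),'z',np.median(z[m]).round(4),'n',np.percentile(nn[m],[.5,50,99.5]).round(4))
for sg in(-1,1):
    m=(abs(l-sg*.055)<.02)&(nn<-.005)&(nn>-.04)&(z>.183)&(z<.2)&(hsv[...,1]>110)&(hsv[...,0]>16)&(hsv[...,0]<30)
    if m.sum(): print('pin',sg,m.sum(),'tip n',np.percentile(nn[m],[.5,99.5]).round(4),'l',np.median(l[m]).round(4),'z',np.percentile(z[m],95).round(4))
m=(nn>0)&(nn<.02)&(abs(l)<.07)&(z>.19)&(z<.207)&(hsv[...,1]<90); print('strip top',m.sum(),'n',np.percentile(nn[m],[2,98]).round(4) if m.sum() else '')
E
python3 home.py; python3 pitch.py
```

```text
19.725 [0.52632913 0.27766964 0.30572768] [ 0.40703555 -0.46406837 -0.14488329]
frame top 2011 z 0.2095 roll -0.0 yaw resid -0.08 n edges [-0.0052 -0.0004  0.0047] l [-0.0894  0.0895]
tab top 908 z 0.2594 n [-0.0049 -0.0004  0.0047]
pin -1 235 tip n [-0.025  -0.0055] l -0.0543 z 0.1952
pin 1 309 tip n [-0.0248 -0.0058] l 0.0543 z 0.1953
strip top 1324 n [0.0053 0.0112]
0.08 0.1 357 n [-0.0021 -0.0004  0.0014]
0.1 0.12 473 n [-0.0052 -0.0028  0.0006]
0.12 0.14 451 n [-0.0051 -0.0032 -0.0004]
0.14 0.16 431 n [-0.005  -0.0032 -0.0004]
0.2 0.208 537 n [-0.001   0.0058  0.017 ]
0.206 0.212 247 n [-0.0082 -0.0017  0.001 ]
0.212 0.222 59 n [-0.0018  0.      0.0014]
0.222 0.235 80 n [-0.0021 -0.0003  0.001 ]
pitch deg (n vs z) -2.82 yaw resid -0.2 n at z=.19 -0.0058 zmin 0.08215320655792568
```

View pics/home.png

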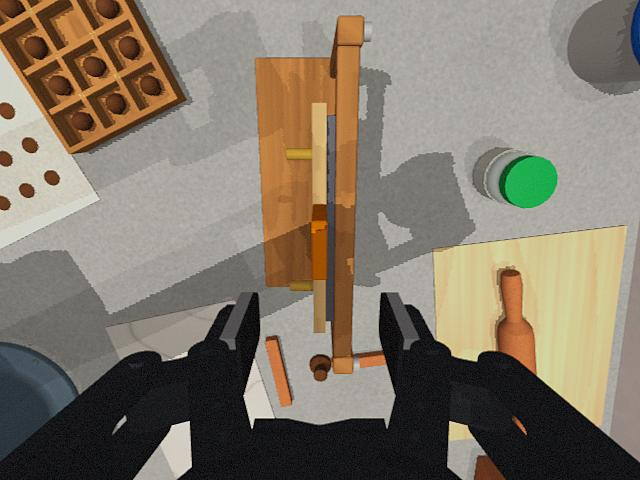

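Protruding pin length is 19.7 mm against 20 mm for home, so a gap of ~0.3–0.5 mm may remain after my back-off. I'll regrip lightly, nudge it home and release without backing off.

Emit:
arm_command:
  increments: [0,0,0,0,0,-30,0.2,0,0,0,0,0,-55,0.2,0,0,0,0,0,-74,0.2,0,0,0,0,0,-74,0.2,0,0,0,0,0,-74,0.2,0,0,0,0,0,-74,-1,0,0,0,0,0,-74,-1,0,0,0,0,0,-74,-1,0,0,0,0,0,-74,-1]
  force: 25

```text
time_s: 20.9
eef_pos: [0.5273, 0.2779, 0.2338]
ee_rot: [2.36, 2.072, 0.002]
wrist_force: [-1.1, -0.5, 3.8]
grip_width: -0.0
```

Emit:
arm_command:
  increments: [0,0,0,0.4,-0.05,0,-1,0,0,0,0.4,-0.05,0,-1,0,0,0,0.4,-0.05,0,-1]

```text
time_s: 21.28
eef_pos: [0.5277, 0.2778, 0.2338]
ee_rot: [2.36, 2.072, 0.002]
wrist_force: [-0.6, -0.7, 5.4]
grip_width: -0.0004
```

Emit:
arm_command:
  increments: [0,0,0,0.4,-0.05,0,-1,0,0,0,0.4,-0.05,0,-1,0,0,0,0.4,-0.05,0,-1]

```text
time_s: 21.65
eef_pos: [0.5281, 0.2778, 0.2338]
ee_rot: [2.36, 2.072, 0.002]
wrist_force: [-0.9, -1.3, 6.3]
grip_width: -0.0003
```

```bash
python3 -c "
from h import *
t=r.sense(); print(t['eef_pos'],t['wrist_force'],t['ft_torque'],t['grip_width'])"; python3 pitch.py
```

```text
[0.52814279 0.27777794 0.23380983] [-0.86520743 -1.27061955  6.26036785] [-0.17583289  0.06531328 -0.03472887] -0.0003046517798544807
0.08 0.1 331 n [-0.0131 -0.0114 -0.0097]
0.1 0.12 435 n [-0.0141 -0.0118 -0.009 ]
0.12 0.14 406 n [-0.0124 -0.0104 -0.0075]
0.14 0.16 319 n [-0.0105 -0.0085 -0.006 ]
0.2 0.208 536 n [-0.0009  0.0058  0.0173]
0.206 0.212 249 n [-0.0077 -0.0018  0.0011]
0.212 0.222 57 n [-0.0004  0.0009  0.0024]
0.222 0.235 73 n [0.0004 0.002  0.0038]
pitch deg (n vs z) 2.74 yaw resid -0.1 n at z=.19 -0.0071 zmin 0.0822920881026794
```

Something differs: the grip width reads ~0 and the frame is tilted. Looking.

Run:
```python
from h import *
s=r.snapshot('wrist'); cv2.imwrite('pics/r8.png',cv2.resize(s['pixels'][80:430,220:440],None,fx=2.4,fy=1.7,interpolation=cv2.INTER_CUBIC)[...,::-1])
s=r.snapshot('scene'); cv2.imwrite('pics/s8.png',cv2.resize(s['pixels'][110:260,310:510],None,fx=4,fy=4)[...,::-1])
```

```text
(no output)
```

View pics/r8.png

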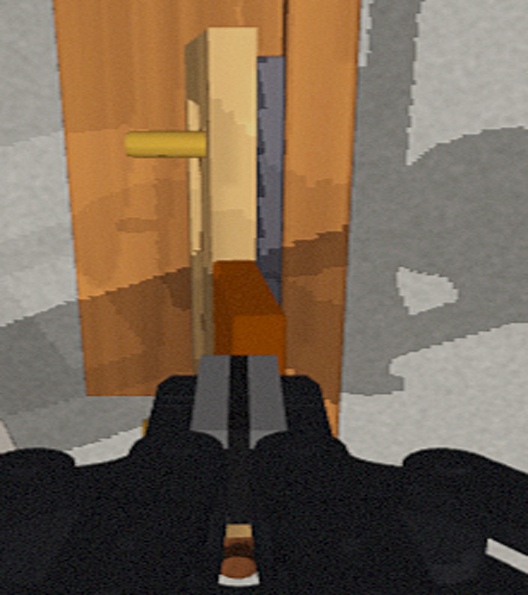

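View pics/s8.png

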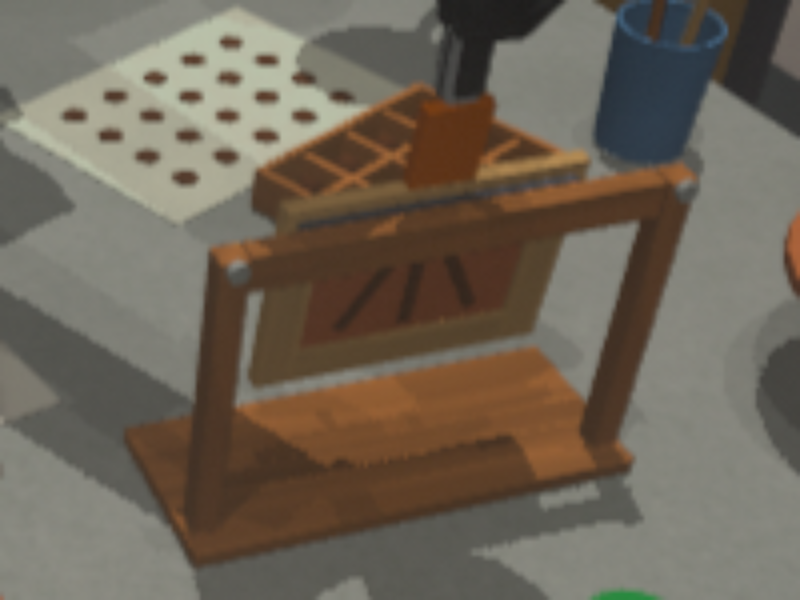

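Run:
```python
from h import *
print(r.tip_extent)
s=r.snapshot('wrist'); t=r.sense(); print(t['eef_pos'],t['wrist_force'])
print(s['xyz'])
for rw in (270,280,287,290,292,296,300,310,320,330):
    print(rw,[ (c,tuple(w(s,rw,c).round(3))) for c in (306,312,318,330,336)])
```

```text
0.014
[0.52813545 0.27779093 0.23380029] [-0.48465981 -0.22296278  6.19710649]
[0.53614166 0.35440454 0.40224746]
270 [(306, (np.float64(0.516), np.float64(0.265), np.float64(0.184))), (312, (np.float64(0.524), np.float64(0.286), np.float64(0.235))), (318, (np.float64(0.528), np.float64(0.295), np.float64(0.259))), (330, (np.float64(0.533), np.float64(0.295), np.float64(0.26))), (336, (np.float64(0.536), np.float64(0.294), np.float64(0.259)))]
280 [(306, (np.float64(0.515), np.float64(0.257), np.float64(0.182))), (312, (np.float64(0.523), np.float64(0.28), np.float64(0.234))), (318, (np.float64(0.528), np.float64(0.291), np.float64(0.259))), (330, (np.float64(0.533), np.float64(0.29), np.float64(0.26))), (336, (np.float64(0.535), np.float64(0.29), np.float64(0.26)))]
287 [(306, (np.float64(0.514), np.float64(0.252), np.float64(0.181))), (312, (np.float64(0.522), np.float64(0.276), np.float64(0.233))), (318, (np.float64(0.527), np.float64(0.287), np.float64(0.259))), (330, (np.float64(0.532), np.float64(0.287), np.float64(0.26))), (336, (np.float64(0.535), np.float64(0.287), np.float6
[... 1646 characters left out ...]
at64(0.287), np.float64(0.281)))]
320 [(306, (np.float64(0.523), np.float64(0.29), np.float64(0.29))), (312, (np.float64(0.525), np.float64(0.289), np.float64(0.289))), (318, (np.float64(0.527), np.float64(0.288), np.float64(0.288))), (330, (np.float64(0.531), np.float64(0.288), np.float64(0.289))), (336, (np.float64(0.534), np.float64(0.288), np.float64(0.289)))]
330 [(306, (np.float64(0.523), np.float64(0.29), np.float64(0.296))), (312, (np.float64(0.525), np.float64(0.289), np.float64(0.295))), (318, (np.float64(0.527), np.float64(0.289), np.float64(0.295))), (330, (np.float64(0.531), np.float64(0.289), np.float64(0.296))), (336, (np.float64(0.533), np.float64(0.289), np.float64(0.296)))]
```

The depth image shows the real fingertips at z≈0.263, about 43 mm above where the reported TCP puts them. The first grasp therefore held only the very top of the tab, and this time the fingers closed on its top edge. I'll lift off and re-check.

Emit:
arm_command:
  increments: [0,0,0,0,0,5,-1,0,0,0,0,0,20,-1,0,0,0,0,0,40,0,0,0,0,0,0,40,0,0,0,0,0,0,40,0,0,0,0,0,0,40,0]

```text
time_s: 22.6
eef_pos: [0.5272, 0.2776, 0.272]
ee_rot: [-2.36, -2.072, 0.002]
wrist_force: [-0.6, -0.4, 0.7]
grip_width: 0.0431
```

```bash
python3 home.py; python3 pitch.py
python3 - <<'E'
from h import *
s=r.snapshot('wrist')
rr,cc=np.mgrid[0:480,0:640]; P=w(s,rr,cc)
m=(s['z_map']>.05)&(s['z_map']<.2)&(rr<330)
k=np.argwhere(m); print('finger pts',len(k), P[m][:,2].min() if len(k) else '', k.min(0) if len(k) else '')
m2=m&(P[...,2]<P[m][:,2].min()+.004); print(P[m2].mean(0),P[m2].min(0),P[m2].max(0))
E
```

```text
22.65 [0.52723613 0.27759358 0.27200968] [-0.02632219 -0.47182111 -0.69749031]
frame top 2500 z 0.2094 roll -0.05 yaw resid -0.2 n edges [-0.0061 -0.0011  0.0035] l [-0.0901  0.0894]
tab top 1204 z 0.2593 n [-0.0062 -0.0014  0.0035]
pin -1 270 tip n [-0.0249 -0.0067] l -0.0542 z 0.1951
pin 1 370 tip n [-0.0252 -0.0072] l 0.0543 z 0.1953
strip top 1934 n [0.0048 0.0113]
0.08 0.1 360 n [-0.001   0.0008  0.0025]
0.1 0.12 483 n [-0.0045 -0.002   0.0016]
0.12 0.14 457 n [-0.0046 -0.0027  0.0001]
0.14 0.16 431 n [-0.0051 -0.0031 -0.0005]
0.2 0.208 557 n [-0.0025  0.0054  0.0172]
0.206 0.212 247 n [-0.0093 -0.003  -0.0004]
0.212 0.222 60 n [-0.0036 -0.0017 -0.0004]
0.222 0.235 79 n [-0.0033 -0.0018 -0.    ]
pitch deg (n vs z) -3.84 yaw resid -0.23 n at z=.19 -0.0065 zmin 0.08213018791945381
finger pts 3897 0.24896960228608878 [232 222]
[0.52570094 0.29769592 0.25099764] [0.52092632 0.29660869 0.2489696 ] [0.5301168  0.29843328 0.25285842]
```

View pics/home.png

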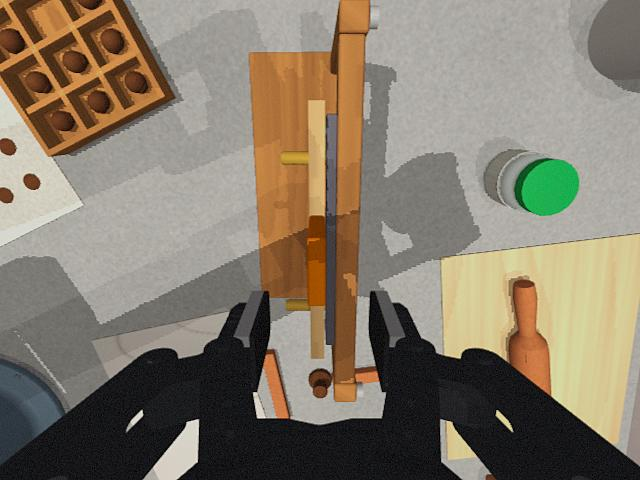

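The frame hangs on both pins but sits ~1 mm off the strip and leans slightly. I'll regrip the tab properly, fully between the pads, using the real tip height.

Emit:
arm_command:
  increments: [0,0,0,-1.3,0.2,-15,0.1,0,0,0,-1.3,0.2,-35,0.1,0,0,0,-1.3,0.2,-50,0.1,0,0,0,-1.3,0.2,-50,0.1,0,0,0,-1.3,0.2,-50,0.1]

```text
time_s: 23.38
eef_pos: [0.5266, 0.278, 0.2232]
ee_rot: [2.361, 2.073, 0.001]
wrist_force: [0.5, -0.1, 0.3]
grip_width: 0.0466
```

Run:
```python
from h import *
t=r.sense(); print(t['eef_pos'],t['wrist_force'],t['ft_torque'],t['grip_width'])
s=r.snapshot('wrist'); save(s,'w9')
s=r.snapshot('scene'); cv2.imwrite('pics/s9.png',cv2.resize(s['pixels'][110:260,310:510],None,fx=4,fy=4)[...,::-1])
```

```text
[0.52660241 0.27801414 0.22317701] [ 0.49642222 -0.0924795   0.29137638] [-0.00921086  0.01915913 -0.01073521] 0.04660363682503846
```

View pics/w9.png

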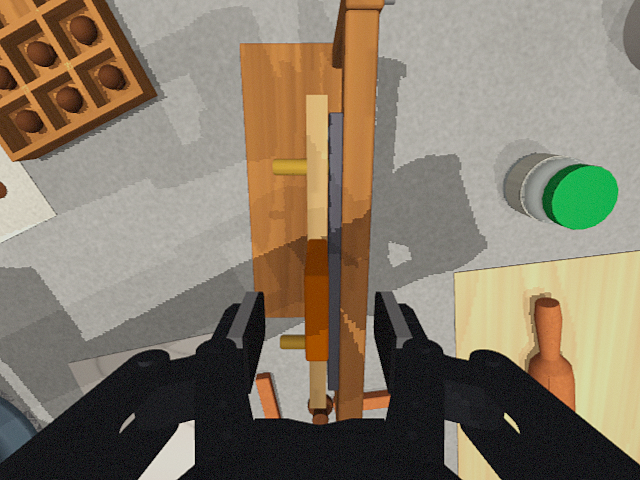

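View pics/s9.png

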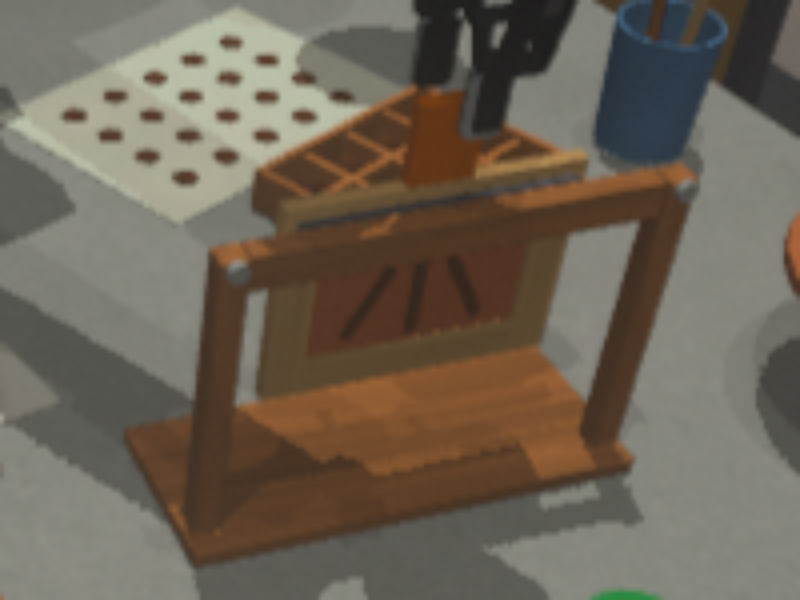

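The tab is now really between the fingers (col 316 against mid 320). Lowering further, centring, and closing.

Emit:
arm_command:
  increments: [0,0,0,-1.5,0.2,-10,0.1,0,0,0,-1.5,0.2,-20,0.1,0,0,0,-1.5,0.2,-20,0.1,0,0,0,-1.5,0.2,-20,0.1]

```text
time_s: 23.98
eef_pos: [0.5249, 0.2782, 0.2028]
ee_rot: [-2.361, -2.073, 0.0]
wrist_force: [0.3, -0.5, -0.6]
grip_width: 0.0469
```

Emit:
arm_command:
  increments: [0,0,0,0,0,0,-1,0,0,0,0,0,0,-1,0,0,0,0,0,0,-1,0,0,0,0,0,0,-1]
  force: 30

```text
time_s: 24.48
eef_pos: [0.5252, 0.2782, 0.2033]
ee_rot: [2.361, 2.072, 0.001]
wrist_force: [0.7, 0.5, 1.1]
grip_width: 0.0097
```

```bash
python3 - <<'E'
from h import *
t=r.sense(); print(t['eef_pos'],t['wrist_force'],t['ft_torque'],t['grip_width'])
E
python3 home.py; python3 pitch.py
```

```text
[0.5251697  0.27817496 0.20332765] [0.65568191 0.48460762 1.14454715] [-0.03122933 -0.07067315 -0.02583297] 0.009664355572471084
24.525 [0.52515539 0.2781374  0.20331988] [ 0.77454267 -0.16456183  1.17401675]
frame top 4044 z 0.2094 roll -0.05 yaw resid -0.01 n edges [-0.0066 -0.0015  0.0033] l [-0.0825  0.0895]
tab top 4141 z 0.2595 n [-0.0117 -0.0015  0.0115]
pin 1 687 tip n [-0.0252 -0.0072] l 0.0547 z 0.1952
strip top 2238 n [0.0047 0.0113]
0.08 0.1 358 n [-0.0031 -0.0015 -0.    ]
0.1 0.12 485 n [-0.0064 -0.0038 -0.0005]
0.12 0.14 443 n [-0.0063 -0.0045 -0.0018]
0.14 0.16 411 n [-0.0061 -0.0043 -0.0012]
0.2 0.208 566 n [-0.0026  0.005   0.0168]
0.206 0.212 241 n [-0.0096 -0.0036 -0.0004]
0.212 0.222 61 n [-0.0033 -0.0014 -0.0002]
0.222 0.235 55 n [-0.0021 -0.0007  0.0048]
pitch deg (n vs z) -2.87 yaw resid -0.07 n at z=.19 -0.007 zmin 0.0820816745461902
```

View pics/home.png

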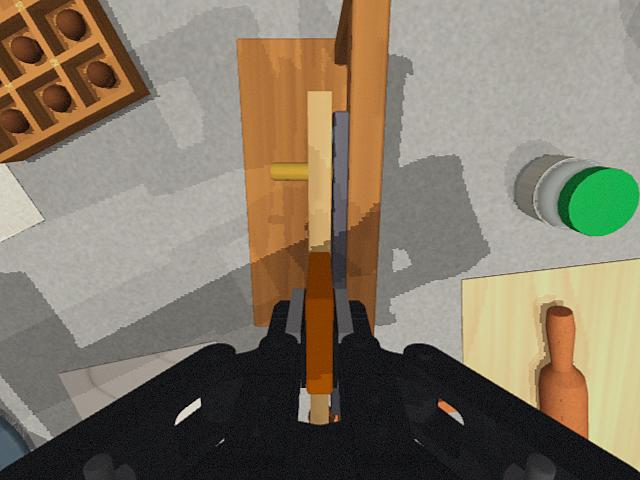

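Proper grip now (9.7 mm), frame straight, ~1.5 mm short of home. Creeping forward while watching the force.

Emit:
arm_command:
  increments: [0,0,0,0.5,-0.05,0,-1,0,0,0,1,-0.1,0,-1,0,0,0,1,-0.1,0,-1,0,0,0,1,-0.1,0,-1]

```text
time_s: 25.08
eef_pos: [0.5254, 0.2781, 0.2032]
ee_rot: [-2.36, -2.072, 0.001]
wrist_force: [-3.3, -0.8, 5.8]
grip_width: 0.0091
```

Emit:
arm_command:
  increments: [0,0,0,0.4,-0.05,0,-1,0,0,0,0.4,-0.05,0,-1,0,0,0,0.4,-0.05,0,-1]

```text
time_s: 25.45
eef_pos: [0.5255, 0.2781, 0.2032]
ee_rot: [-2.36, -2.072, 0.002]
wrist_force: [-4.6, -0.5, 5.6]
grip_width: 0.0097
```

Emit:
arm_command:
  increments: [0,0,0,0.4,-0.05,0,-1,0,0,0,0.4,-0.05,0,-1,0,0,0,0.4,-0.05,0,-1]

```text
time_s: 25.82
eef_pos: [0.5256, 0.2781, 0.2032]
ee_rot: [-2.359, -2.072, 0.003]
wrist_force: [-4.7, -1.5, 6.8]
grip_width: 0.0093
```

Emit:
arm_command:
  increments: [0,0,0,0.4,-0.05,0,-1,0,0,0,0.4,-0.05,0,-1,0,0,0,0.4,-0.05,0,-1]

```text
time_s: 26.2
eef_pos: [0.5257, 0.2781, 0.2032]
ee_rot: [-2.359, -2.072, 0.004]
wrist_force: [-6.0, -0.9, 6.2]
grip_width: 0.0099
```

Force is building without motion: the frame is pressed down on the pins (Fz +6), so friction holds it. Lifting ~1 mm to free it.

Emit:
arm_command:
  increments: [0,0,0,-1,0.1,0.5,-1,0,0,0,-1,0.1,1.2,-1,0,0,0,-1,0.1,1.2,-1,0,0,0,-1,0.1,1.2,-1]

```text
time_s: 26.7
eef_pos: [0.5259, 0.2779, 0.2034]
ee_rot: [-2.361, -2.072, 0.001]
wrist_force: [0.4, -0.3, -2.5]
grip_width: 0.0095
```

```bash
python3 home.py; python3 pitch.py|grep -v "0.2"; python3 -c "
from h import *
print(r.sense()['ft_torque'])"
```

```text
26.75 [0.52596183 0.27783438 0.20338744] [-0.54477322 -0.31329639 -3.87685119]
frame top 4044 z 0.2095 roll -0.04 yaw resid -0.04 n edges [-0.0058 -0.0006  0.0041] l [-0.0825  0.0894]
tab top 4185 z 0.2596 n [-0.0116 -0.0007  0.0114]
pin 1 697 tip n [-0.0252 -0.0064] l 0.0548 z 0.1953
strip top 2121 n [0.0048 0.0113]
0.12 0.14 443 n [-0.0058 -0.0036 -0.0009]
0.14 0.16 419 n [-0.0055 -0.0037 -0.0007]
[-0.01528324 -0.01096156 -0.01851415]
```

Emit:
arm_command:
  increments: [0,0,0,0.3,-0.05,0.4,-1,0,0,0,0.3,-0.05,0.4,-1,0,0,0,0.3,-0.05,0.4,-1]

```text
time_s: 27.18
eef_pos: [0.5264, 0.2779, 0.2045]
ee_rot: [2.361, 2.073, -0.0]
wrist_force: [-0.3, 0.4, -2.4]
grip_width: 0.0095
```

Emit:
arm_command:
  increments: [0,0,0,0.4,-0.05,0,-1,0,0,0,0.4,-0.05,0,-1,0,0,0,0.4,-0.05,0,-1]

```text
time_s: 27.55
eef_pos: [0.5265, 0.2779, 0.2044]
ee_rot: [-2.361, -2.073, 0.001]
wrist_force: [-1.2, 0.1, -3.3]
grip_width: 0.0099
```

Emit:
arm_command:
  increments: [0,0,0,0.4,-0.05,0,-1,0,0,0,0.4,-0.05,0,-1,0,0,0,0.4,-0.05,0,-1]

```text
time_s: 27.92
eef_pos: [0.5267, 0.2779, 0.2045]
ee_rot: [-2.36, -2.072, 0.001]
wrist_force: [-3.5, -1.0, -0.7]
grip_width: 0.0098
```

Emit:
arm_command:
  increments: [0,0,0,0.4,-0.05,0,-1,0,0,0,0.4,-0.05,0,-1,0,0,0,0.4,-0.05,0,-1]

```text
time_s: 28.3
eef_pos: [0.5268, 0.2778, 0.2045]
ee_rot: [-2.36, -2.072, 0.003]
wrist_force: [-6.0, 0.2, 0.7]
grip_width: 0.0094
```

Firm contact with the strip (6 N, motion stopped at x=0.5266). Easing to ~3 N, lowering onto the pins, and checking before release.

Emit:
arm_command:
  increments: [0,0,0,-0.5,0.05,-0.5,-1,0,0,0,-0.5,0.05,-1,-1,0,0,0,-0.5,0.05,-1.2,-1,0,0,0,-0.5,0.05,-1.2,-1]

```text
time_s: 28.8
eef_pos: [0.5267, 0.278, 0.2034]
ee_rot: [-2.36, -2.072, 0.001]
wrist_force: [-5.2, 0.3, -0.0]
grip_width: 0.0095
```

```bash
python3 home.py; python3 pitch.py; python3 -c "
from h import *
print(r.sense()['ft_torque'])"
```

```text
28.85 [0.52671167 0.27804303 0.2033959 ] [-5.45773998  0.11531039 -0.28932404]
frame top 4029 z 0.2095 roll -0.03 yaw resid -0.13 n edges [-0.0051 -0.0002  0.0048] l [-0.0821  0.0896]
tab top 4126 z 0.2596 n [-0.0111  0.0001  0.0111]
pin 1 709 tip n [-0.0251 -0.0061] l 0.0546 z 0.1954
strip top 1967 n [0.0052 0.0113]
0.08 0.1 360 n [-0.0024 -0.0006  0.0011]
0.1 0.12 476 n [-0.0053 -0.0029  0.    ]
0.12 0.14 439 n [-0.0052 -0.0032 -0.0001]
0.14 0.16 428 n [-0.0051 -0.0033 -0.0004]
0.2 0.208 548 n [-0.0011  0.0056  0.0173]
0.206 0.212 247 n [-0.008  -0.0018  0.0009]
0.212 0.222 55 n [-0.0016 -0.0004  0.0011]
0.222 0.235 50 n [-0.0018  0.0001  0.0063]
pitch deg (n vs z) -2.46 yaw resid -0.19 n at z=.19 -0.0055 zmin 0.08213461554811474
[0.06702441 1.06074583 0.0886831 ]
```

Home: frame centre n≈0, pins carrying the weight. Easing the push a little and releasing.

Emit:
arm_command:
  increments: [0,0,0,-0.4,0.05,0,-1,0,0,0,-0.4,0.05,0,-1,0,0,0,-0.4,0.05,0,-0.4,0,0,0,-0.4,0.05,0,-0.4,0,0,0,-0.4,0.05,0,-0.2,0,0,0,-0.4,0.05,0,-0.2]

```text
time_s: 29.65
eef_pos: [0.5269, 0.2778, 0.2035]
ee_rot: [2.361, 2.072, 0.001]
wrist_force: [-0.4, 0.0, -0.1]
grip_width: 0.0343
```

```bash
python3 home.py; python3 pitch.py
```

```text
29.7 [0.52684897 0.27783723 0.20340001] [-0.03618628  0.21192935 -0.54373083]
frame top 4050 z 0.2094 roll -0.03 yaw resid -0.13 n edges [-0.0052 -0.0002  0.0047] l [-0.0826  0.0894]
tab top 2535 z 0.2594 n [-0.0052 -0.0001  0.0047]
pin -1 427 tip n [-0.0249 -0.0087] l -0.0536 z 0.1951
pin 1 719 tip n [-0.0252 -0.0059] l 0.0547 z 0.1954
strip top 2842 n [0.0052 0.0113]
0.08 0.1 368 n [-0.0021 -0.0005  0.0013]
0.1 0.12 472 n [-0.0052 -0.0027  0.0004]
0.12 0.14 443 n [-0.0051 -0.0032 -0.0002]
0.14 0.16 423 n [-0.0049 -0.0031 -0.0003]
0.2 0.208 556 n [-0.0012  0.0056  0.0174]
0.206 0.212 242 n [-0.0083 -0.0019  0.0007]
0.212 0.222 44 n [-0.0013  0.0005  0.0016]
0.222 0.235 44 n [-0.0017  0.0001  0.0182]
pitch deg (n vs z) -2.65 yaw resid -0.14 n at z=.19 -0.0056 zmin 0.08203364921320333
```

View pics/home.png

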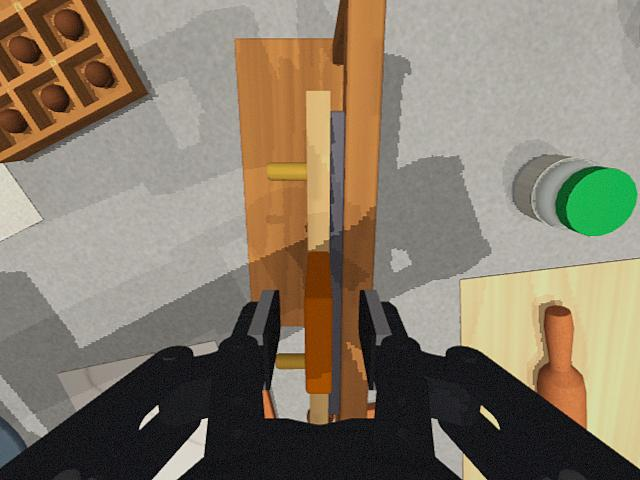

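Released. The frame stayed home (n=-0.2 mm, pins protruding 19.8 mm, upright), with clearance on both sides of the tab. Retracting straight up and away.

Emit:
arm_command:
  increments: [0,0,0,0,0,5,-0.2,0,0,0,0,0,20,-0.2,0,0,0,0,0,45,-0.2,0,0,0,0,0,80,-0.2,0,0,0,0,0,120,-0.2,0,0,0,-20,-20,140,-0.2,0,0,0,-50,-60,140,0,0,0,0,-80,-100,140,0,0,0,0,-80,-100,140,0,0,0,0,-80,-100,140,0]

```text
time_s: 31.0
eef_pos: [0.447, 0.178, 0.3445]
ee_rot: [2.36, 2.072, 0.003]
wrist_force: [-1.1, 0.3, -0.0]
grip_width: 0.0428
```

```bash
python3 home.py; python3 pitch.py
python3 - <<'E'
from h import *
s=r.snapshot('top'); save(s,'final_top'); s=r.snapshot('scene'); save(s,'final_scene')
E
```

```text
31.05 [0.44716948 0.17827139 0.34414215] [-0.17601316 -0.43177632  0.50754192]
frame top 1815 z 0.2093 roll -0.06 yaw resid -0.19 n edges [-0.0055 -0.0008  0.0048] l [-0.0898  0.0524]
tab top 1196 z 0.2591 n [-0.0055 -0.0015  0.0046]
pin -1 307 tip n [-0.0251 -0.005 ] l -0.0555 z 0.1959
pin 1 381 tip n [-0.0253 -0.005 ] l 0.0523 z 0.1962
strip top 593 n [0.0066 0.0113]
0.08 0.1 357 n [-0.0018 -0.0002  0.0014]
0.1 0.12 484 n [-0.0051 -0.0026  0.0008]
0.12 0.14 443 n [-0.005  -0.0032 -0.0002]
0.14 0.16 432 n [-0.0051 -0.0031 -0.0004]
0.2 0.208 534 n [-0.0012  0.0057  0.0169]
0.206 0.212 241 n [-0.0081 -0.0019  0.0007]
0.212 0.222 63 n [-0.0014  0.0001  0.0017]
0.222 0.235 80 n [-0.0019 -0.0005  0.0016]
pitch deg (n vs z) -3.01 yaw resid -0.16 n at z=.19 -0.006 zmin 0.08203967933862222
```

View pics/final_scene.png

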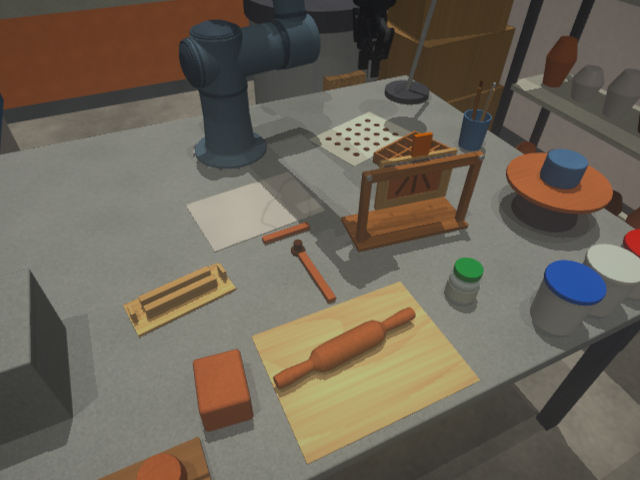

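View pics/final_top.png

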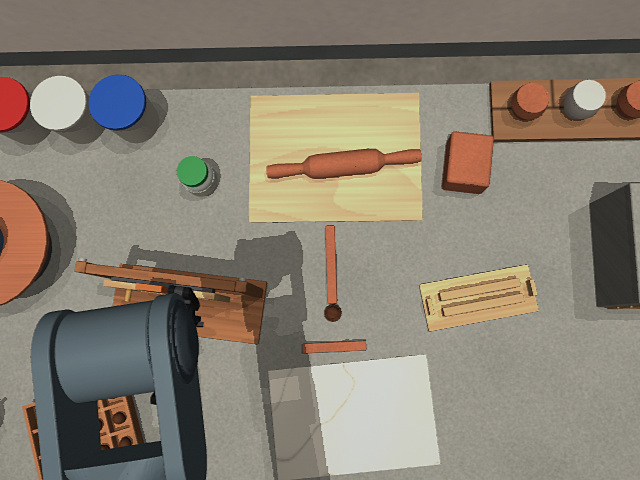

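The frame hangs on both pins against the strip. The bystanders are at the same pixels as at the start, and the arm is clear. Handing in.

```bash
python3 -c "
from h import *
print(r.close_job())"
```

```text
the job is handed in; nothing more can be done
None
```

The frame now hangs by both holes on the brass pins and sits against the pin strip. It is released, the arm is clear, and I handed the job in at about 31 s of the 67 s allowed.

**What I did:** I lifted the frame by its tab out of the stand and carried it to the rack. The wrist camera showed the pins relative to the frame's edge, so I could centre the holes to within about 1 mm. The pins entered without measurable force, and I pushed the frame home.

**Last checks:**
- **Home position:** the pins stick out 19.7–20 mm in front of the frame; 20 mm means fully home.
- **Upright and level:** the bottom bar and the tab lie within about 1 mm of the same plane, and roll is below 0.1°.
- **Forces:** the highest push I saw along the pins was about 6 N, and about 7 N downward.
- **Other objects:** the rolling pin, sticks, clay block, jar and stamp look unmoved in the top and scene pictures.

**What went wrong:**
- **First grasp:** it held only the top few millimetres of the tab. The depth picture put the fingertips about 43 mm higher than the reported tool position implied.
- **First regrip:** I tried it to close a small gap left after the first release. The fingers closed on the tab's top edge, and the frame tilted about 5° on the pins. I lifted off, gripped the tab properly (9.7 mm reading), pushed to firm contact and released.
- **Remaining doubt:** a gap of 0.2–0.3 mm at the strip is below what I could measure.

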